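Load the soap dryer

ROBOT

A 7-joint arm with a two-finger parallel gripper is mounted at the origin on the work surface. World frame = base frame: x ahead of the robot, y to its left, z up, the work surface at z = 0. Lengths are in m, angles in rad, forces in N, time in s.
With the tool pointing down it reaches from about 0.425 to 1.025 m from the base axis. Payload 9.4 kg.
Tool frame: the origin (TCP) lies between the finger pads; the fingertips stand 19 mm ahead of it and the grasp point (between the pads) is the TCP (nose_length is the distance from the TCP to the fingertips, in m); z points along the fingers, x is the direction in which the jaws open and shut, and the axes are right-handed (so a half turn about z gives the same grasp; the last joint's range is limited). The gripper opens to 93 mm and grips with 3 to 60 N. Pads are 15 mm wide; open, the fingers measure 128 mm over their backs; the gripper's body (75 mm by 188 mm) begins 65 mm behind the grasp point.
Start: joints at [1.155, 0.599, -0.003, 1.599, 0.002, 0.943, -0.08], TCP at [0.241, -0.684, 0.217] pointing down, gripper open.
Joint ranges: [-2.57, 2.57], [-0.35, 1.97], [-1.29, 1.29], [0.11, 2.56], [-1.05, 4.19], [0.11, 1.86], [-2.63, 2.63]. Speed limits (rad/s): [2.22, 2.22, 3.01, 3.01, 3.14, 3.14, 3.14].

INTERFACE

Orientations are given as a unit quaternion [w, x, y, z].
In Python, from rig import state, capture, close_job, nose_length gives the robot as it stands. The module is installed in compiled form; this text tells all that it offers.
- The arm moves only by the shell command python3 -m pendant 'ROWS' [FORCE]. ROWS is text: rows parted by semicolons, each of 5 numbers parted by spaces: the shift along the tool's x, y, z in cm, then the turn about the tool's z in degrees, then the finger opening in cm, from 0 to 9.3. A call has 1 to 20 rows; each row shifts and turns the pose as measured when the row begins, along the tool's axes as they then stand; what a row does not reach is not made up. A row lasts 1/8 s, in which the tool goes at most 62.5 mm and 10.7 degrees, less where a joint would pass 70% of its speed; a pose out of reach is approached as far as the arm can. A call with a gripper value outside its range is refused whole. The fingers move at their own pace and stop on an object; FORCE is the grip in N (left out, the last holds). Time passes only in rows, so rows that do not move let the fingers close. It gives the time, the measured TCP pose, the force and the opening at its end, in the units of the state.
- state(): the state, without advancing time (a new reading comes with each control period).
- capture(name): name is "side" or "top"; returns a dict with "image" (420x560x3 uint8, red, green, blue), "fovy" (degrees; the focal length in pixels is half the picture's height over the tangent of half this angle, whatever the lens; pixels are square), "cx", "cy" (the principal point, pixels), "k1" (the pictures are not rectified: a ray, as slopes to the right and down, at radius r is drawn at 1 + k1 r^2 times it, then the intrinsics apply), "extrinsics" (4x4, takes a point from camera to world coordinates). Camera axes: x right, y down, z forward; pixel columns grow to the right and rows downward; lengths in m; the calibration is good to about 2 mm. A picture is of the moment at which its call begins. There is no depth.
- close_job(): hands the job in, once; it reports no verdict.
The state is a dict: "time_s": time; "qpos": joint angles; "qd": joint speeds; "effort": joint torques, N m; "eef_pos": TCP position; "tcp_rot": TCP orientation; "force": force on the tool from outside, world axes, zero at the start; "ft_torque": the same for the moment, N m; "opening": opening from 0.0 (shut) to 1.0 (fully open).
Only numpy, scipy, OpenCV 4.12 (cv2) and the standard library are available. Lean on these libraries where they do the work, as an engineer would, in place of code of your own. Each camera call takes 0.05 s, during which the arm holds its last target.

TASK

Swing the cam lever to free the soap dryer's carriage, draw the carriage fully out by its knob, and lay every whole soap bar from the board flat and crosswise on its narrow rail, balanced, with at least a finger's width of air between neighbours. Then slide the loaded carriage fully home against its stop, by the fans and swing the lever all the way back to lock it. Leave the small offcut and all the other things where they are.

Things in the scene. Friction and masses are not known exactly. Their poses are not given: they have to be found in the camera images.
- bar1: cream soap bar, 72 mm long (its x) x 46 mm wide (its y) x 24 mm thick (its z), the two long sides rounded, 85 g; origin at the middle of the bar; starts lying flat on the board. Three or four bars are present (None from the start: absent)
- bar2: cream soap bar, 72 mm long (its x) x 46 mm wide (its y) x 24 mm thick (its z), the two long sides rounded, 85 g; origin at the middle of the bar; starts lying flat on the board. Three or four bars are present (None from the start: absent)
- bar3: cream soap bar, 72 mm long (its x) x 46 mm wide (its y) x 24 mm thick (its z), the two long sides rounded, 85 g; origin at the middle of the bar; starts lying flat on the board. Three or four bars are present (None from the start: absent)
- bar4: cream soap bar, 72 mm long (its x) x 46 mm wide (its y) x 24 mm thick (its z), the two long sides rounded, 85 g; origin at the middle of the bar; starts lying flat on the board. Three or four bars are present (None from the start: absent)
- board: dark wooden board 300 x 300 mm, 8 mm thick, fixed, on which the bars lie at the start; origin under its centre
- carriage (a joint): sliding carriage of the dryer: 0 = fully home, by the fans, 0.14 m = fully out towards the robot; it slides along the rail_top frame's -x as the value grows
- rail_top (a point): middle of the top of the carriage's narrow wooden rail, 48 mm above the table, moving with it. Rail: 26 mm wide (x), 340 mm long (y), z up, open table below, with runners near its ends and a 16 mm wide arm (top 5 mm under the rail's) from its middle 85 mm in -x to the knob. When home, the fan bank's face (100 mm high) is 157 mm beyond in +x
- carriage_knob (a point): centre of the top of the upright dark wooden carriage knob, 20 mm diameter, standing free for its upper 40 mm; top 87 mm above the table
- cam_lever (a joint): cam lever on the left end of the dryer: 0 = locked (handle points towards the robot, along rail_top's -x; a steel tongue blocks the carriage at home), 1.57 rad = free (handle points to the left, rail_top's +y). Swings about a vertical axis and stays where left
- lever_pivot (a point): the lever's pivot axis, at the top of its hub, 46 mm above the table; axes parallel to rail_top's
- lever_knob (a point): centre of the top of the upright black knob at the end of the lever, 18 mm diameter, standing free for its upper 36 mm, 75 mm from the pivot axis; top 82 mm above the table
- offcut: small rounded soap end piece, 28 x 26 x 22 mm, lying on the board among the bars; origin under its centre. Not a whole bar: it stays
- stamp: small turned dark wooden soap stamp, 38 mm diameter foot, 55 mm tall, standing near the front middle; origin under its centre; stays
- tin: low round aluminium tin, 64 mm diameter, 35 mm high, behind the board; origin under its centre; stays
- spray: amber spray bottle with a black trigger head, 62 mm diameter, 180 mm tall, at the right; origin under its centre; stays
- jar: white lidded jar, 72 mm diameter, 90 mm tall, at the right; origin under its centre; stays
Not all that is in view belongs to the job. What is shaped like the bar3 but purple is not meant.

How it is judged:
By the outcome, as a careful person would: the job done as asked, in the order asked, and still so for the second after the job is handed in, with the robot touching nothing.
Of bar1, bar2, bar3, bar4 only 3 to 4 are there at a start; the rules pass over those that are not, and their reading is None.
At some moment in a run one of bar1, bar2, bar3, bar4 may be knocked a few centimetres aside while the robot is not near it.
Once in a run the grip may slacken for a moment while it holds something.
It also fails if it takes over 210 s, if anything falls off the work surface, if the arm or the gripper's body presses on something with over 40 N, if the wrist force passes 120 N, or if a joint passes its speed limit or range.

## Working session

There is one attempt and no reset: what is moved stays moved. The work goes in short steps, Python scripts to look and compute and a shell command to move; the robot and the scene stay as the last step left them, time stands still between calls to the robot, and variables do not carry over. Pictures are saved under pics/ and viewed, and the job is handed in when it is done.

```bash
mkdir -p pics; ls
cat > h.py <<'E'
import numpy as np, cv2
from rig import state, capture
def cap(n,tag):
    c=capture(n); cv2.imwrite(f'pics/{tag}.png',cv2.cvtColor(c['image'],cv2.COLOR_RGB2BGR)); np.savez(f'pics/{tag}.npz',**c); return c
def K(c):
    f=c['image'].shape[0]/2/np.tan(np.radians(c['fovy'])/2)
    return np.array([[f,0,c['cx']],[0,f,c['cy']],[0,0,1.]]),np.array([float(c['k1']),0,0,0,0])
def ray(c,uv):
    k,d=K(c); p=cv2.undistortPoints(np.array(uv,float).reshape(-1,1,2),k,d)[:,0]
    E=np.array(c['extrinsics']); return E[:3,3],np.c_[p,np.ones(len(p))]@E[:3,:3].T
def onz(c,uv,z):
    o,r=ray(c,uv); return o+r*((z-o[2])/r[:,2])[:,None]
def proj(c,P):
    k,d=K(c); E=np.linalg.inv(np.array(c['extrinsics'])); 
    return cv2.projectPoints(np.array(P,float).reshape(-1,1,3),cv2.Rodrigues(E[:3,:3])[0],E[:3,3],k,d)[0][:,0]
E
python3 - <<'E'
from h import *
for n in('side','top'):
    c=cap(n,n+'0'); print(n,c['fovy'],c['cx'],c['cy'],c['k1']);print(np.round(c['extrinsics'],3))
s=state();print(s)
from rig import nose_length; print(nose_length)
E
```

```text
pics
side 52.916062504428226 288.80016512481154 208.1078856017388 -0.009586110831617416
[[-0.746 -0.421  0.517 -0.034]
 [-0.666  0.448 -0.596  0.569]
 [ 0.02  -0.789 -0.614  0.732]
 [ 0.     0.     0.     1.   ]]
top 57.886460590906474 279.2872768462382 206.74500864375418 -0.07169578419863008
[[ 2.000e-02 -9.950e-01  9.600e-02  3.890e-01]
 [-1.000e+00 -2.000e-02  3.000e-03 -7.600e-02]
 [-1.000e-03 -9.600e-02 -9.950e-01  1.294e+00]
 [ 0.000e+00  0.000e+00  0.000e+00  1.000e+00]]
{'time_s': 0.1, 'qpos': array([ 1.15530375,  0.60005479, -0.00255861,  1.60004236,  0.00181401,
        0.94289358, -0.0797994 ]), 'qd': array([-0.00218879, -0.00374925,  0.00032604, -0.0031725 , -0.00053305,
       -0.00023173,  0.00038757]), 'effort': array([ 3.62681545e-03, -7.66555238e+01,  1.50127251e+00, -2.52936727e+01,
       -5.24739095e-02,  1.35650521e-02,  3.24216182e-05]), 'eef_pos': array([ 0.24080042, -0.68338114,  0.21634181]), 'tcp_rot': array([-3.47184800e-04,  8.16217881e-01, -5.77743787e-01, -6.05505639e-04]), 'force': array([ 0.81527438, -0.63777238, -0.10660788]), 'ft_torque': array([0.00821761, 0.02021917, 0.03527345]), 'opening': 0.9981084134298837}
0.019
```

View pics/top0.png

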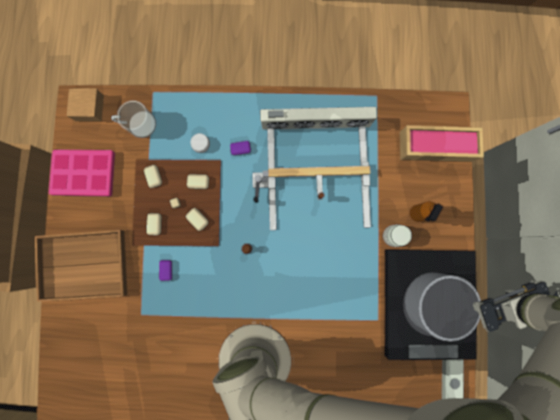

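View pics/side0.png

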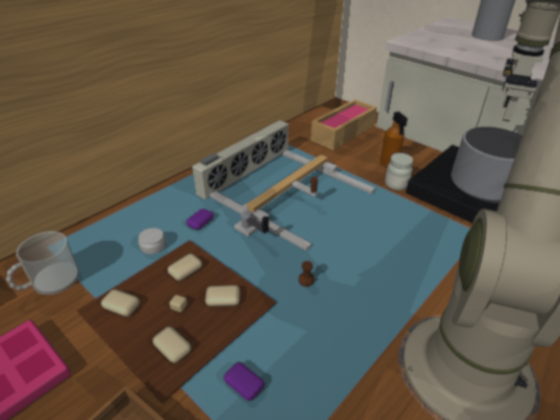

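Top view: four cream bars at (152,177), (198,181), (153,224) and (197,219). The offcut at (175,203) is too small, and the purple look-alikes at (240,148) and (166,270) are not meant. The lever knob is near (256,197), the carriage knob near (320,195), and the rail at y≈172. Next I measure and check a close crop.

```bash
cat >> h.py <<'E'
def bars(c,z=0.032,amin=60):
    im=c['image']; hsv=cv2.cvtColor(im,cv2.COLOR_RGB2HSV)
    m=cv2.inRange(hsv,(18,25,150),(40,140,255)); 
    out=[]
    for q in cv2.findContours(m,cv2.RETR_EXTERNAL,cv2.CHAIN_APPROX_NONE)[0]:
        if cv2.contourArea(q)<amin/2: continue
        P=onz(c,q[:,0].astype(float),z)[:,:2]
        r=cv2.minAreaRect((P*1000).astype(np.float32)); b=cv2.boxPoints(r)
        e1,e2=b[1]-b[0],b[2]-b[1]; L=e1 if np.hypot(*e1)>np.hypot(*e2) else e2
        a=np.degrees(np.arctan2(L[1],L[0]))%180
        out.append((np.round(q[:,0].mean(0)),np.round(np.array(r[0])/1000,4),np.round(sorted(r[1]),0),round(float(a),1)))
    return out
E
python3 - <<'E'
from h import *
for n in('top0','side0'):
    c=dict(np.load(f'pics/{n}.npz'))
    print(n)
    for b in bars(c): print(*b)
im=cv2.imread('pics/top0.png')
cv2.imwrite('pics/top0_bars.png',cv2.resize(im[150:260,125:235],None,fx=5,fy=5,interpolation=cv2.INTER_CUBIC))
cv2.imwrite('pics/top0_dry.png',cv2.resize(im[100:240,235:385],None,fx=5,fy=4.25,interpolation=cv2.INTER_CUBIC))
im=cv2.imread('pics/side0.png')
cv2.imwrite('pics/side0_dry.png',cv2.resize(im[140:260,220:380],None,fx=5,fy=5,interpolation=cv2.INTER_CUBIC))
E
```

```text
top0
[275. 412.] [-0.1692 -0.0726] [ 65. 169.] 70.4
[235. 398.] [-0.1235  0.0636] [103. 139.] 15.6
[244. 340.] [0.0686 0.0359] [ 86. 215.] 116.9
[152. 224.] [0.4441 0.3527] [38. 68.] 2.8
[196. 219.] [0.463 0.207] [40. 67.] 46.8
[174. 202.] [0.5179 0.283 ] [25. 27.] 21.0
[197. 181.] [0.5923 0.2097] [41. 65.] 91.0
[319. 171.] [ 0.6348 -0.202 ] [ 29. 343.] 92.7
[151. 176.] [0.6081 0.3653] [42. 70.] 21.3
[444. 141.] [ 0.7523 -0.6392] [110. 277.] 89.8
side0
[170. 344.] [0.4403 0.3575] [39. 65.] 0.2
[176. 302.] [0.5152 0.2875] [21. 23.] 111.5
[118. 302.] [0.6026 0.3701] [41. 64.] 20.5
[221. 295.] [0.4586 0.2124] [44. 62.] 47.3
[183. 266.] [0.5881 0.2146] [40. 66.] 91.2
[493. 253.] [ 0.0775 -0.3157] [35. 50.] 106.8
[297. 174.] [ 0.6514 -0.2672] [ 23. 239.] 92.7
[393.  35.] [ 1.0784 -1.8666] [ 866. 2148.] 122.8
```

View pics/top0_dry.png

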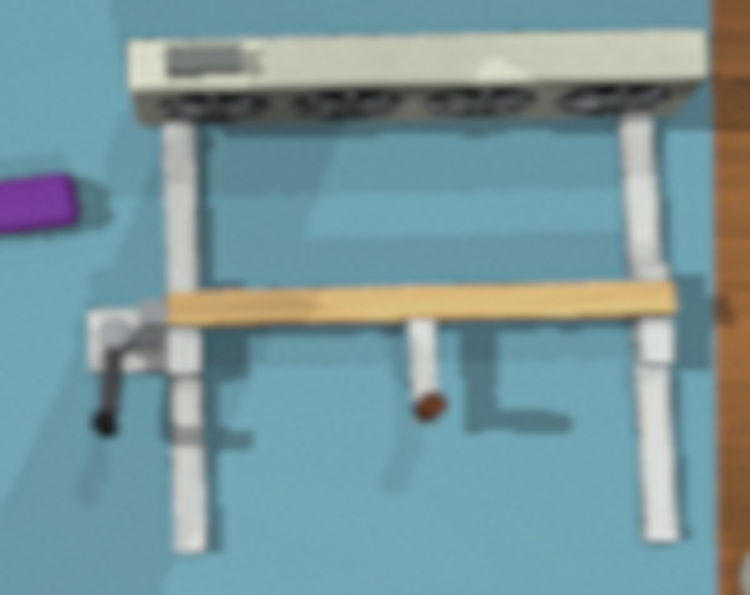

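View pics/side0_dry.png

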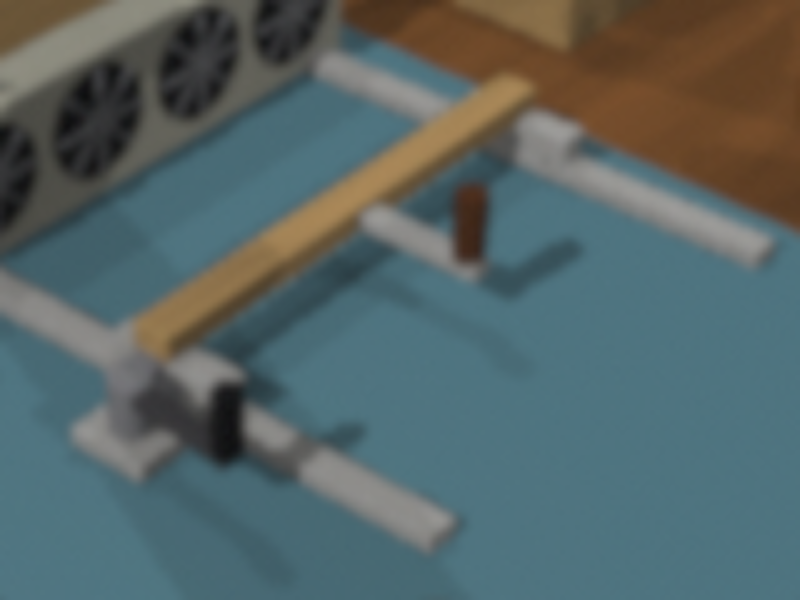

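View pics/top0_bars.png

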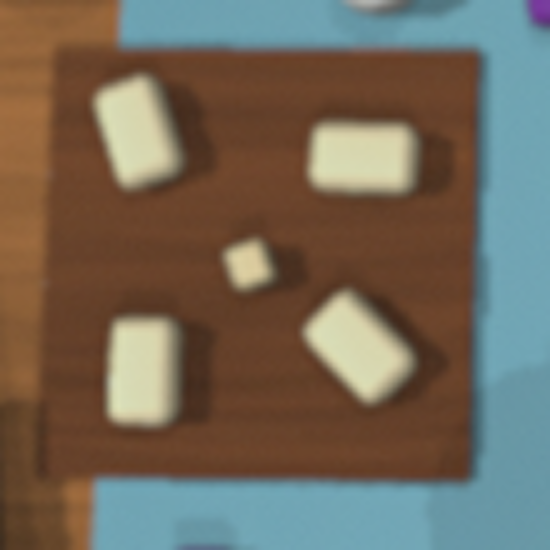

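Run:
```python
from h import *
T=dict(np.load('pics/top0.npz'));S=dict(np.load('pics/side0.npz'))
def tri(u,v):
    o1,r1=ray(T,[u]);o2,r2=ray(S,[v]);A=np.c_[r1[0],-r2[0]];t=np.linalg.lstsq(A,o2-o1,rcond=None)[0]
    p,q=o1+t[0]*r1[0],o2+t[1]*r2[0];return np.round((p+q)/2,4),round(np.linalg.norm(p-q)*1000,1)
def cen(c,box,lo,hi):
    x0,y0,x1,y1=box;h=cv2.cvtColor(c['image'],cv2.COLOR_RGB2HSV)[y0:y1,x0:x1];m=cv2.inRange(h,lo,hi);M=cv2.moments(m,True);print(M['m00'],end=' ')
    return M['m10']/M['m00']+x0,M['m01']/M['m00']+y0
lo,hi=(18,25,150),(40,140,255)
for a,b in(((140,160,165,190),(100,288,142,318)),((185,170,212,192),(165,253,203,281)),((143,210,164,238),(150,325,192,364)),((183,206,210,233),(203,282,243,308)),((168,196,182,210),(167,294,190,312))):
    print(tri(cen(T,a,lo,hi),cen(S,b,lo,hi)))
for z in(.048,):
  for b in bars(T,z)+bars(S,z): 
    if b[2][1]>200 and b[2][0]<40: print(b)
# knobs, sizes
t=T['image'];s=S['image']
print('lev',tri((256,199),(265,217.5)),'car',tri((320.5,195),(314,178)))
print(onz(T,[(256,199)],.082),onz(T,[(320.5,195)],.087),onz(S,[(265,217.5)],.082),onz(S,[(314,178)],.087))
print('pivot',onz(T,[(258.5,178)],.046),onz(S,[(246,211)],.046))
```

```text
241.0 449.0 (array([0.6094, 0.3685, 0.0242]), np.float64(1.6))
251.0 355.0 (array([0.5939, 0.2113, 0.024 ]), np.float64(1.1))
244.0 593.0 (array([0.4447, 0.3556, 0.024 ]), np.float64(0.5))
253.0 457.0 (array([0.4639, 0.2087, 0.0242]), np.float64(0.6))
58.0 85.0 (array([0.5191, 0.2851, 0.0263]), np.float64(0.8))
(array([319., 171.]), array([ 0.6317, -0.2004]), array([ 28., 338.]), 92.7)
(array([297., 174.]), array([ 0.6357, -0.2481]), array([ 22., 234.]), 92.7)
lev (array([0.53  , 0.0044, 0.0813]), np.float64(1.8)) car (array([ 0.5457, -0.2026,  0.089 ]), np.float64(0.7))
[[0.52924837 0.00377787 0.082     ]] [[ 0.54568914 -0.20295604  0.087     ]] [[0.53029236 0.00543971 0.082     ]] [[ 0.54778935 -0.20479722  0.087     ]]
pivot [[ 6.03937137e-01 -3.42400783e-04  4.60000000e-02]] [[ 0.6165158 -0.0110815  0.046    ]]
```

Two-view checks agree: the knob heights come out at 81 and 89 mm (given 82 and 87), and bar centres triangulate to within 2 mm. The rail runs 2.7° yawed. The choice stands: four cream bars, with the offcut and purple pieces left alone. Next is the lever. I raise first.

```bash
cat >> h.py <<'E'
def go(x,y,z,yaw):
    from scipy.spatial.transform import Rotation as R
    s=state();q=s['tcp_rot'];M=R.from_quat([q[1],q[2],q[3],q[0]]).as_matrix();p=s['eef_pos']
    d=M.T@(np.array([x,y,z])-p)*100; cy=np.degrees(np.arctan2(M[1,0],M[0,0]))
    print('pos',np.round(p,4),'yaw',round(cy,1),'op_mm',round(s['opening']*93,1),'F',np.round(s['force'],1),'t',round(s['time_s'],1))
    print('tool cm',np.round(d,2),'turn',round(-((yaw-cy+180)%360-180),1), 'q7',round(s['qpos'][6],2))
E
python3 -m pendant '0 0 -6 -10 9.3;0 0 -6 -10 9.3;0 0 -6 -10 9.3' 20
python3 -c "from h import *;go(.53,.004,.35,92.7)"
```

```text
time_s: 0.48
eef_pos: [0.2405, -0.6812, 0.3933]
tcp_rot: [-0.005, 0.941, -0.339, -0.005]
force: [0.1, -1.3, 0.1]
opening: 1.001
pos [ 0.2405 -0.6812  0.3933] yaw -39.7 op_mm 93.0 F [ 0.1 -1.3  0.1] t 0.5
tool cm [-21.41 -71.19   5.09] turn -132.4 q7 0.4
```

```bash
python3 -m pendant '-1.7 -5.7 0 0 9.3;-1.7 -5.7 0 0 9.3;-1.7 -5.7 0 0 9.3;-1.7 -5.7 0 0 9.3;-1.7 -5.7 0 0 9.3;-1.7 -5.7 0 0 9.3;-1.7 -5.7 0 0 9.3;-1.7 -5.7 0 0 9.3;-1.7 -5.7 0 0 9.3;-1.7 -5.7 0 0 9.3;-1.7 -5.7 0 0 9.3;-1.7 -5.7 0 0 9.3'
python3 -m pendant '0 0 0 -10 6;0 0 0 -10 6;0 0 0 -10 6;0 0 0 -10 6;0 0 0 -10 6;0 0 0 -10 6;0 0 0 -10 6;0 0 0 -10 6;0 0 0 -10 6;0 0 0 -10 6;0 0 0 -10 6;0 0 0 -10 6;0 0 0 -10 6'
python3 -c "from h import *;go(.53,.004,.11,92.7)"
```

```text
time_s: 1.98
eef_pos: [0.5249, -0.0101, 0.3998]
tcp_rot: [-0.001, 0.94, -0.342, -0.003]
force: [0.9, -1.6, 0.2]
opening: 1.002
time_s: 3.6
eef_pos: [0.5228, -0.0039, 0.3959]
tcp_rot: [-0.006, 0.677, 0.736, -0.002]
force: [0.0, -0.5, 0.0]
opening: 0.639
pos [ 0.5228 -0.0039  0.3959] yaw 94.7 op_mm 59.4 F [ 0.  -0.5  0. ] t 3.6
tool cm [ 0.54  1.11 28.58] turn 2.0 q7 1.25
```

```bash
python3 -m pendant '0.2 0.3 5.5 2 6;0.2 0.3 5.5 0 6;0.2 0.3 5.5 0 6;0 0.2 5.5 0 6;0 0 5.5 0 6;0 0 0 0 6'
python3 -c "from h import *;go(.53,.004,.067,92.7);c=cap('side','s1');cv2.imwrite('pics/s1c.png',cv2.resize(c['image'][130:270,190:350,::-1],None,fx=4,fy=4))"
```

```text
time_s: 4.35
eef_pos: [0.5311, 0.0033, 0.1131]
tcp_rot: [-0.006, 0.69, 0.724, -0.002]
force: [0.2, 0.5, 0.9]
opening: 0.646
pos [0.5311 0.0033 0.1131] yaw 92.7 op_mm 60.1 F [0.2 0.5 0.9] t 4.3
tool cm [ 0.04 -0.05  4.62] turn 0.0 q7 0.84
```

View pics/s1c.png

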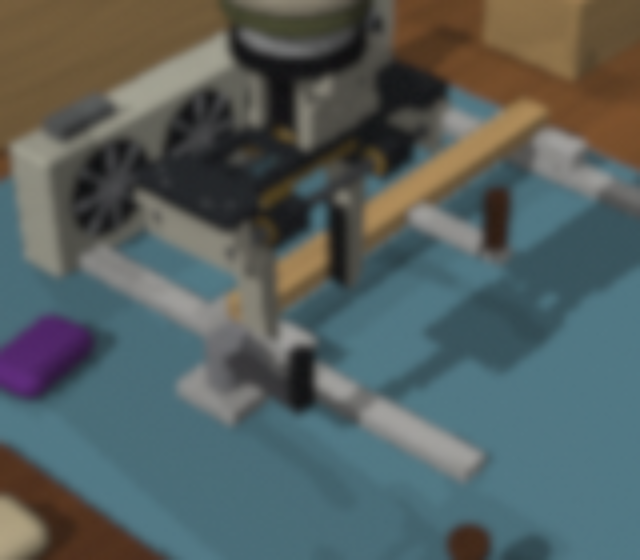

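The crop shows the open jaws above the black lever knob (crop 300,370), straddling it in y. I descend and close.

```bash
python3 -m pendant '0 0 2.3 0 6;0 0 2.2 0 6;0 0 0 0 6;0 0 0 0 1;0 0 0 0 1;0 0 0 0 1;0 0 0 0 1;0 0 0 0 1;0 0 0 0 1' 15
python3 -c "from h import *;go(.53,.004,.067,92.7)"
```

```text
time_s: 5.52
eef_pos: [0.5397, 0.0041, 0.0818]
tcp_rot: [0.001, 0.691, 0.723, 0.005]
force: [0.1, -0.7, 0.1]
opening: 0.113
pos [0.5397 0.0041 0.0818] yaw 92.6 op_mm 10.5 F [ 0.1 -0.7  0.1] t 5.5
tool cm [ 0.03 -0.98  1.47] turn -0.1 q7 0.77
```

```bash
python3 -c "from h import *;print(state()['qpos']);c=cap('side','s2');cv2.imwrite('pics/s2c.png',cv2.resize(c['image'][130:270,190:350,::-1],None,fx=4,fy=4))"
```

```text
[ 0.34548563  0.65853887 -0.66851241  2.11409204  0.72961361  0.59967901
  0.77090975]
```

View pics/s2c.png

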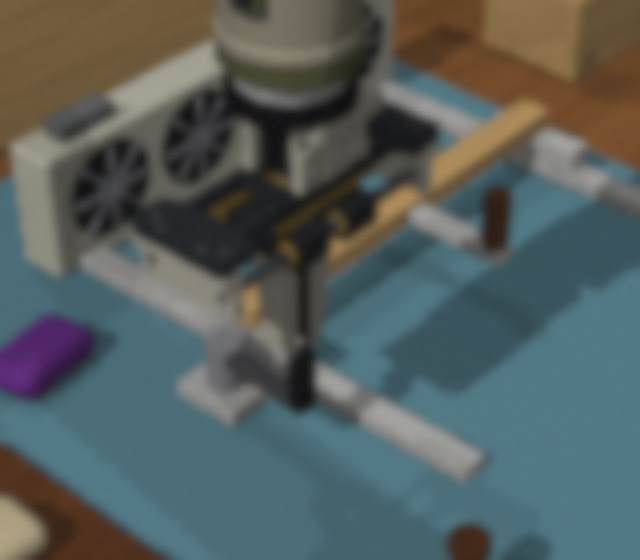

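The fingers closed just behind the knob (crop 300,380), because the pose drifted about 1 cm during the descent. I open, go up and re-approach, checking for drift in small steps.

```bash
python3 -m pendant '0 0 0 0 6;0 0 0 0 6;0 0 0 0 6;0 0 0 0 6'
python3 -c "from h import *;go(.53,.004,.11,92.7)"
python3 -m pendant '0 0 -1.5 0 6;0 0 -1.5 0 6;0 0 0 0 6'
python3 -c "from h import *;go(.53,.004,.11,92.7)"
python3 -m pendant '0 0 0 0 6;0 0 0 0 6;0 0 0 0 6;0 0 0 0 6'
python3 -c "from h import *;go(.53,.004,.11,92.7);print(state()['qpos'])"
```

```text
time_s: 6.08
eef_pos: [0.5395, 0.0042, 0.0815]
tcp_rot: [0.001, 0.691, 0.723, 0.005]
force: [0.0, -0.6, 0.2]
opening: 0.49
pos [0.5395 0.0042 0.0815] yaw 92.6 op_mm 45.6 F [ 0.  -0.6  0.2] t 6.1
tool cm [ 0.03 -0.93 -2.86] turn -0.1 q7 0.77
time_s: 6.45
eef_pos: [0.5395, 0.0043, 0.1142]
tcp_rot: [0.001, 0.691, 0.723, 0.005]
force: [0.2, 0.3, -0.9]
opening: 0.645
pos [0.5395 0.0043 0.1142] yaw 92.6 op_mm 60.0 F [ 0.2  0.3 -0.9] t 6.5
tool cm [ 0.01 -0.96  0.41] turn -0.1 q7 0.83
time_s: 6.95
eef_pos: [0.5393, 0.0039, 0.1139]
tcp_rot: [0.001, 0.691, 0.723, 0.005]
force: [0.3, 0.0, 1.0]
opening: 0.645
pos [0.5393 0.0039 0.1139] yaw 92.6 op_mm 60.0 F [0.3 0.  1. ] t 7.0
tool cm [ 0.05 -0.93  0.39] turn -0.1 q7 0.83
[ 0.38507246  0.61725356 -0.721476    2.09222831  0.66572867  0.66143823
  0.82778867]
```

```bash
python3 -m pendant '0 -0.5 0 0 6;0 -0.4 0 0 6;0 0 0 0 6'
python3 -m pendant '0 0 1.2 0 6'
python3 -m pendant '0 0 1.2 0 6'
python3 -m pendant '0 0 1.2 0 6'
python3 -m pendant '0 0 1 0 6;0 0 0 0 6'
python3 -c "from h import *;go(.53,.004,.067,92.7);c=cap('side','s3');cv2.imwrite('pics/s3c.png',cv2.resize(c['image'][130:270,190:350,::-1],None,fx=4,fy=4))"
```

```text
time_s: 7.32
eef_pos: [0.5292, 0.0036, 0.1135]
tcp_rot: [0.001, 0.691, 0.723, 0.005]
force: [0.8, 0.9, -0.3]
opening: 0.646
time_s: 7.45
eef_pos: [0.5298, 0.0036, 0.1017]
tcp_rot: [0.002, 0.691, 0.723, 0.005]
force: [-0.1, 0.2, -0.7]
opening: 0.643
time_s: 7.58
eef_pos: [0.53, 0.0035, 0.0888]
tcp_rot: [0.002, 0.691, 0.723, 0.005]
force: [0.1, 0.3, -0.6]
opening: 0.643
time_s: 7.7
eef_pos: [0.53, 0.0036, 0.0756]
tcp_rot: [0.001, 0.691, 0.723, 0.005]
force: [-0.5, -0.4, -0.2]
opening: 0.645
time_s: 7.95
eef_pos: [0.5293, 0.0039, 0.0634]
tcp_rot: [0.0, 0.691, 0.723, 0.004]
force: [-0.4, 0.4, -0.1]
opening: 0.643
pos [0.5293 0.0039 0.0634] yaw 92.6 op_mm 59.8 F [-0.4  0.4 -0.1] t 8.0
tool cm [ 0.01  0.07 -0.36] turn -0.1 q7 0.73
```

View pics/s3c.png

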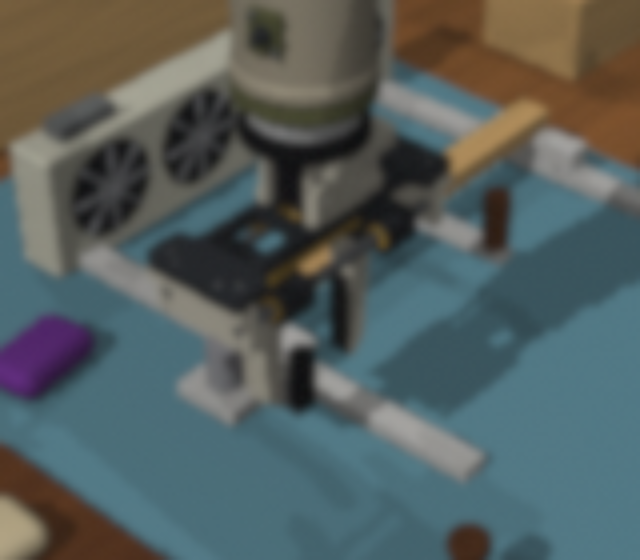

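```bash
python3 -c "
from h import *;c=dict(np.load('pics/s3.npz'));p=state()['eef_pos'];print((proj(c,[p,[.53,.004,.082],[.53,.004,.046]])-[190,130])*4)"
python3 -m pendant '0 0 -0.4 0 2.5;0 0 0 0 2.5;0 0 0 0 2.5'
python3 -m pendant '0 0 0 0 1.4;0 0 0 0 1.4' 10
python3 -c "from h import *;go(.53,.004,.067,92.7)"
python3 -m pendant '0 0 0 0 1.4;0 0 0 0 1.4' 10
python3 -c "from h import *;go(.53,.004,.067,92.7)"
```

```text
[[303.06255323 372.3798265 ]
 [301.99886247 349.11678325]
 [302.82942686 394.0111227 ]]
time_s: 8.38
eef_pos: [0.5301, 0.004, 0.0689]
tcp_rot: [0.001, 0.691, 0.723, 0.005]
force: [-1.1, 0.2, -1.4]
opening: 0.374
time_s: 8.62
eef_pos: [0.5301, 0.004, 0.0692]
tcp_rot: [0.001, 0.691, 0.723, 0.005]
force: [-0.3, 0.1, -1.4]
opening: 0.188
pos [0.5301 0.004  0.0692] yaw 92.6 op_mm 17.5 F [-0.3  0.1 -1.4] t 8.6
tool cm [ 0.   -0.01  0.22] turn -0.1 q7 0.73
time_s: 8.88
eef_pos: [0.5301, 0.004, 0.0692]
tcp_rot: [0.001, 0.691, 0.723, 0.005]
force: [0.9, -0.5, 0.3]
opening: 0.188
pos [0.5301 0.004  0.0692] yaw 92.6 op_mm 17.5 F [ 0.9 -0.5  0.3] t 8.9
tool cm [-0.   -0.01  0.22] turn -0.1 q7 0.73
```

Gripped at 17.5 mm, matching the 18 mm knob. Now the arc about the pivot.

```bash
cat >> h.py <<'E'
PIV=np.array([.605,.0076])
def lever():
    s=state();d=s['eef_pos'][:2]-PIV;a=np.degrees(np.arctan2(d[1],d[0]));print('lever deg',round(182.7-a%360,1),'r mm',round(np.hypot(*d)*1000,1))
E
python3 -m pendant '1.3 0.11 0 10 1;1.3 0.11 0 10 1'
python3 -c "from h import *;go(.53,.004,.067,92.7);lever()"
python3 -m pendant '1.3 0.11 0 10 1;1.3 0.11 0 10 1'
python3 -c "from h import *;go(.53,.004,.067,92.7);lever()"
```

```text
time_s: 9.12
eef_pos: [0.5348, 0.0287, 0.0693]
tcp_rot: [0.001, 0.809, 0.587, 0.006]
force: [2.7, -1.6, -4.0]
opening: 0.189
pos [0.5348 0.0287 0.0693] yaw 71.9 op_mm 17.6 F [ 2.7 -1.6 -4. ] t 9.1
tool cm [-2.5   0.3   0.21] turn -20.8 q7 0.42
lever deg 19.4 r mm 73.3
time_s: 9.38
eef_pos: [0.5479, 0.0515, 0.0693]
tcp_rot: [0.0, 0.902, 0.433, 0.006]
force: [3.3, -2.2, -6.2]
opening: 0.188
pos [0.5479 0.0515 0.0693] yaw 51.3 op_mm 17.5 F [ 3.3 -2.2 -6.2] t 9.4
tool cm [-4.83  1.58  0.18] turn -41.4 q7 0.13
lever deg 40.3 r mm 72.0
```

```bash
python3 -m pendant '1.3 0.05 0 10 1;1.3 0.05 0 10 1'
python3 -c "from h import *;go(.53,.004,.067,92.7);lever()"
python3 -m pendant '1.3 0.11 0 10 1;1.3 0.11 0 10 1'
python3 -c "from h import *;go(.53,.004,.067,2.7);lever()"
```

```text
time_s: 9.62
eef_pos: [0.5676, 0.0686, 0.0692]
tcp_rot: [0.0, 0.965, 0.264, 0.006]
force: [2.0, -2.9, -3.3]
opening: 0.19
pos [0.5676 0.0686 0.0692] yaw 30.6 op_mm 17.6 F [ 2.  -2.9 -3.3] t 9.6
tool cm [-6.52  3.65  0.16] turn -62.1 q7 -0.13
lever deg 61.2 r mm 71.5
time_s: 9.88
eef_pos: [0.5925, 0.0779, 0.0692]
tcp_rot: [-0.001, 0.996, 0.087, 0.005]
force: [0.4, -1.7, -1.4]
opening: 0.189
pos [0.5925 0.0779 0.0692] yaw 9.9 op_mm 17.6 F [ 0.4 -1.7 -1.4] t 9.9
tool cm [-7.43  6.2   0.14] turn 7.2 q7 -0.38
lever deg 82.6 r mm 71.4
```

```bash
python3 -c "
import numpy as np
from scipy.optimize import least_squares as L
P=np.array([(.5301,.004),(0.5348,.0287),(.5479,.0515),(.5676,.0686),(.5925,.0779)])
print(L(lambda v:np.hypot(*(P-v[:2]).T)-.075,[.605,.008]).x,L(lambda v:np.hypot(*(P-v[:2]).T)-v[2],[.605,.008,.075]).x)"
python3 -m pendant '0.7 0.05 0 5 1;0.5 0.03 0 3 1;0.4 0 0 0 1'
python3 -c "from h import *;go(.53,.004,.067,2.7);lever();cap('top','t4');cap('side','s4')"
```

```text
[0.60540266 0.00380059] [0.60706339 0.00240152 0.07694437]
time_s: 10.25
eef_pos: [0.6037, 0.0791, 0.0687]
tcp_rot: [0.0, 1.0, 0.014, 0.0]
force: [-15.6, 0.9, 14.8]
opening: 0.188
pos [0.6037 0.0791 0.0687] yaw 1.6 op_mm 17.5 F [-15.6   0.9  14.8] t 10.2
tool cm [-7.58  7.29  0.17] turn -1.1 q7 -0.47
lever deg 91.7 r mm 71.5
```

```bash
python3 -m pendant '0 0 0 0 4;0 0 0 0 4;0 0 0 0 4;0 0 -3 0 4;0 0 -3 0 5;0 0 0 1 5'
python3 -c "from h import *;go(.5465,-.204,.13,2.7);c=cap('side','s5');cv2.imwrite('pics/s5c.png',cv2.resize(c['image'][100:270,160:370,::-1],None,fx=3.5,fy=3.5))"
```

```text
time_s: 11.1
eef_pos: [0.6041, 0.0788, 0.1297]
tcp_rot: [0.0, 1.0, 0.006, 0.0]
force: [0.4, -0.2, -0.8]
opening: 0.533
pos [0.6041 0.0788 0.1297] yaw 0.7 op_mm 49.6 F [ 0.4 -0.2 -0.8] t 11.1
tool cm [-6.09 28.21 -0.03] turn -2.0 q7 -0.44
```

View pics/s5c.png

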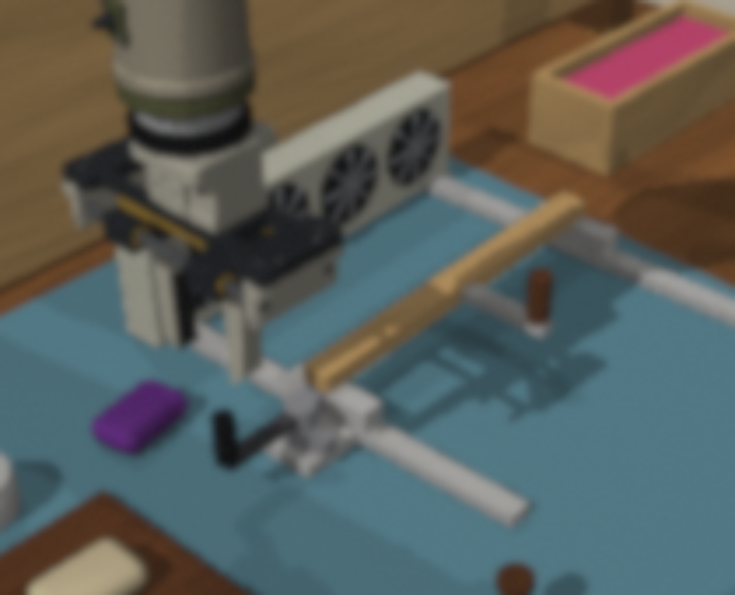

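The lever now points left (knob at crop 225,435), so it is free. Next, the carriage knob.

```bash
python3 -m pendant '-1.2 5.6 0 -2 5;-1.2 5.6 0 0 5;-1.2 5.6 0 0 5;-1.2 5.6 0 0 5;-1.2 5.6 0 0 5;0 0 0 0 5'
python3 -c "from h import *;go(.5465,-.204,.07,2.7)"
```

```text
time_s: 11.9
eef_pos: [0.5521, -0.2107, 0.1214]
tcp_rot: [-0.001, 1.0, 0.024, -0.003]
force: [-0.3, 0.3, -0.2]
opening: 0.537
pos [ 0.5521 -0.2107  0.1214] yaw 2.8 op_mm 49.9 F [-0.3  0.3 -0.2] t 11.9
tool cm [-0.49 -0.68  5.15] turn 0.1 q7 0.04
```

```bash
python3 -m pendant '-0.5 -0.65 0 0 5;0 0 0 0 5'
python3 -c "from h import *;go(.5465,-.204,.07,2.7)"
python3 -m pendant '0 0 2.5 0 5;0 0 2.5 0 5;0 0 0 0 5;0 0 0 0 1.5;0 0 0 0 1.5;0 0 0 0 1.5;0 0 0 0 1.5;0 0 0 0 1.5' 20
python3 -c "from h import *;go(.5465,-.204,.07,2.7)"
```

```text
time_s: 12.15
eef_pos: [0.546, -0.2022, 0.1199]
tcp_rot: [-0.002, 1.0, 0.025, -0.004]
force: [-0.5, -0.2, 0.7]
opening: 0.536
pos [ 0.546  -0.2022  0.1199] yaw 2.9 op_mm 49.8 F [-0.5 -0.2  0.7] t 12.2
tool cm [0.09 0.2  4.99] turn 0.2 q7 0.03
time_s: 13.15
eef_pos: [0.5488, -0.1954, 0.0718]
tcp_rot: [-0.002, 1.0, 0.03, -0.002]
force: [1.3, 0.7, -4.7]
opening: 0.187
pos [ 0.5488 -0.1954  0.0718] yaw 3.4 op_mm 17.4 F [ 1.3  0.7 -4.7] t 13.2
tool cm [-0.28  0.84  0.18] turn 0.7 q7 -0.01
```

Grip is 8 mm off-centre in y (17.4 mm on a 20 mm knob). I open, centre and close again.

```bash
python3 -m pendant '0 0 0 0 4;0 0 0 0 4;0 0 0 0 4;-0.25 0.8 0 0 4;0 0 0 0 4'
python3 -c "from h import *;go(.5465,-.204,.07,2.7)"
```

```text
time_s: 13.78
eef_pos: [0.5467, -0.2048, 0.0721]
tcp_rot: [-0.002, 1.0, 0.03, -0.002]
force: [-0.3, 0.1, 0.1]
opening: 0.43
pos [ 0.5467 -0.2048  0.0721] yaw 3.4 op_mm 39.9 F [-0.3  0.1  0.1] t 13.8
tool cm [-0.02 -0.08  0.21] turn 0.7 q7 0.0
```

```bash
python3 -m pendant '0 0 0 0.7 1.5;0 0 0 0 1.5;0 0 0 0 1.5;0 0 0 0 1.5;0 0 0 0 1.5' 25
python3 -c "from h import *;go(.5465,-.204,.07,2.7)"
```

```text
time_s: 14.4
eef_pos: [0.5473, -0.2049, 0.0722]
tcp_rot: [-0.002, 1.0, 0.023, -0.001]
force: [0.6, -0.1, 0.1]
opening: 0.209
pos [ 0.5473 -0.2049  0.0722] yaw 2.6 op_mm 19.4 F [ 0.6 -0.1  0.1] t 14.4
tool cm [-0.08 -0.09  0.22] turn -0.1 q7 -0.0
```

```bash
python3 -m pendant '-1 0 0 0 1.5;-1.5 0 0 0 1.5;-1.5 0 0 0 1.5;-1.5 0 0 0 1.5;-1.5 0 0 0 1.5'
python3 -c "from h import *;go(.4073,-.2115,.072,2.7)"
```

```text
time_s: 15.02
eef_pos: [0.4738, -0.2083, 0.0722]
tcp_rot: [-0.002, 1.0, 0.023, -0.0]
force: [3.7, -1.0, -5.9]
opening: 0.208
pos [ 0.4738 -0.2083  0.0722] yaw 2.6 op_mm 19.4 F [ 3.7 -1.  -5.9] t 15.0
tool cm [-6.66  0.01  0.02] turn -0.1 q7 0.0
```

```bash
python3 -m pendant '-1.5 0 0 0 1.5;-1.5 0 0 0 1.5;-1.5 0 0 0 1.5;-1.2 0 0 0 1.5;-0.6 0 0 0 1.5;-0.5 0 0 0 1.5'
python3 -c "from h import *;go(.4073,-.2115,.072,2.7);print(state()['qpos'])"
```

```text
time_s: 15.78
eef_pos: [0.4095, -0.2115, 0.0724]
tcp_rot: [-0.002, 1.0, 0.024, 0.008]
force: [18.5, -0.1, -22.6]
opening: 0.208
pos [ 0.4095 -0.2115  0.0724] yaw 2.8 op_mm 19.4 F [ 18.5  -0.1 -22.6] t 15.8
tool cm [-0.22 -0.01  0.04] turn 0.1 q7 0.01
[ 0.52398143  0.54509711 -0.22889673  2.31531603  0.37895129  0.29865052
  0.01351885]
```

Firm stop after 138 mm of TCP travel (x-force 18 N), so the carriage is fully out. Release, lift and verify.

```bash
python3 -m pendant '0 0 0 0 5;0 0 0 0 5;0 0 0 0 5;0 0 -4 0 7;0 0 -5 0 9.3;0 0 -5 0 9.3;0 0 -5 0 9.3;0 0 -5 0 9.3'
python3 -m pendant '0 -5 0 0 9.3;0 -5 0 0 9.3;0 -5 0 0 9.3;0 -5 0 0 9.3'
python3 - <<'E'
from h import *
go(.594,.211,.2,91)
c=cap('top','t6')
for b in bars(c,.048):
    if b[1][0]>.35 and b[2][0]<60: print(*b)
print('lev/car knob?')
E
```

```text
time_s: 16.77
eef_pos: [0.3999, -0.2105, 0.3161]
tcp_rot: [-0.004, 1.0, 0.025, 0.001]
force: [0.4, -1.3, -0.0]
opening: 0.986
time_s: 17.27
eef_pos: [0.3894, -0.0094, 0.3212]
tcp_rot: [-0.002, 1.0, 0.02, 0.003]
force: [1.2, 0.1, 0.6]
opening: 1.0
pos [ 0.3894 -0.0094  0.3212] yaw 2.2 op_mm 93.0 F [1.2 0.1 0.6] t 17.3
tool cm [ 21.23 -21.18  12.33] turn -88.8 q7 -0.15
[261. 247.] [ 0.3718 -0.0119] [ 37. 176.] 11.5
[152. 224.] [0.4434 0.3473] [37. 67.] 2.8
[196. 219.] [0.463  0.2026] [42. 66.] 47.0
[320. 213.] [ 0.4921 -0.208 ] [ 28. 341.] 93.0
[174. 202.] [0.5162 0.2784] [24. 27.] 21.0
[203. 184.] [0.5801 0.1823] [40. 64.] 91.1
[151. 176.] [0.6053 0.3597] [42. 69.] 21.3
lev/car knob?
```

View pics/t6.png

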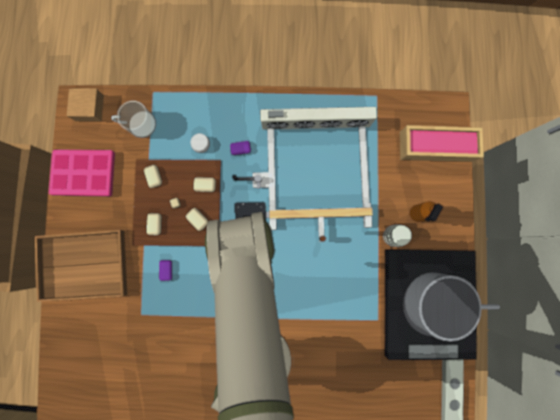

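The carriage is out by 140 mm (rail at row 213) and the lever is still free. The upper-right bar has been knocked from (197,181) to (203,184). I re-measure in both views before grasping it.

```bash
cat >> h.py <<'E'
def findbars(tag,pr=True):
    T=cap('top',tag+'t');S=cap('side',tag+'s')
    bt=[b for b in bars(T,.024) if 18<b[2][0]<55 and 20<b[2][1]<80]; bs=[b for b in bars(S,.024) if 18<b[2][0]<55 and 20<b[2][1]<80]
    for b in bt:
        m=[s for s in bs if np.hypot(*(s[1]-b[1]))<.02]
        print('top',b[0],b[1],b[2],b[3],'side',*[(s[1],s[3]) for s in m])
E
python3 -c "
from h import *;findbars('a')"
```

```text
top [152. 224.] [0.4444 0.3554] [38. 68.] 2.8 side (array([0.4458, 0.3548]), 0.2)
top [196. 219.] [0.4644 0.208 ] [43. 68.] 47.0 side (array([0.4648, 0.2076]), 42.8)
top [174. 202.] [0.5187 0.2852] [25. 27.] 21.0 side (array([0.5216, 0.2845]), 120.9)
top [203. 184.] [0.5837 0.1873] [41. 66.] 91.1 side (array([0.5854, 0.1872]), 89.8)
top [151. 176.] [0.6095 0.3681] [42. 70.] 21.3 side (array([0.6096, 0.3676]), 19.3)
```

```bash
python3 -m pendant '4 -4 2 0 9.3;4 -4 2 0 9.3;4 -4 2 0 9.3;4 -4 2 0 9.3;3.4 -4 2 0 9.3'
python3 -m pendant '0 0 0 -10 9.3;0 0 0 -10 9.3;0 0 0 -10 9.3;0 0 0 -10 9.3;0 0 0 -10 9.3;0 0 0 -10 9.3;0 0 0 -10 9.3;0 0 0 -10 9.3;0 0 0 -7 9.3'
python3 -c "from h import *;go(.5845,.1872,.10,90.5)"
```

```text
time_s: 18.05
eef_pos: [0.5821, 0.191, 0.2185]
tcp_rot: [0.004, 1.0, 0.013, 0.003]
force: [1.3, -0.6, 0.7]
opening: 0.999
time_s: 19.18
eef_pos: [0.5847, 0.1771, 0.2084]
tcp_rot: [0.005, 0.702, 0.712, -0.01]
force: [-0.8, -0.2, -0.2]
opening: 0.999
pos [0.5847 0.1771 0.2084] yaw 90.9 op_mm 92.9 F [-0.8 -0.2 -0.2] t 19.2
tool cm [ 1.24  0.09 10.82] turn 0.4 q7 0.54
```

```bash
python3 -m pendant '0.6 0 3.5 0 9.3;0.6 0 3.5 0 9.3;0 0 3 0 9.3;0 0 0 0 9.3'
python3 -c "from h import *;go(.5845,.1872,.031,90.5)"
```

```text
time_s: 19.68
eef_pos: [0.5852, 0.1781, 0.1028]
tcp_rot: [0.006, 0.703, 0.711, -0.014]
force: [0.6, -0.2, 0.7]
opening: 0.997
pos [0.5852 0.1781 0.1028] yaw 90.6 op_mm 92.8 F [ 0.6 -0.2  0.7] t 19.7
tool cm [1.11 0.02 7.15] turn 0.1 q7 0.41
```

```bash
python3 -m pendant '1.1 0 0 0 9.3;0 0 0 0 9.3'
python3 -c "from h import *;go(.5845,.1872,.031,90.5)"
python3 -m pendant '0 0 1.5 0 9.3;0 0 1.5 0 9.3;0 0 0 0 9.3'
python3 -c "from h import *;go(.5845,.1872,.031,90.5)"
```

```text
time_s: 19.92
eef_pos: [0.586, 0.1893, 0.1041]
tcp_rot: [0.006, 0.704, 0.71, -0.013]
force: [-0.0, -0.1, 0.6]
opening: 1.002
pos [0.586  0.1893 0.1041] yaw 90.5 op_mm 93.2 F [-0.  -0.1  0.6] t 19.9
tool cm [-0.01 -0.07  7.31] turn 0.0 q7 0.4
time_s: 20.3
eef_pos: [0.5864, 0.1883, 0.0733]
tcp_rot: [0.007, 0.704, 0.71, -0.013]
force: [-0.6, 0.1, -0.5]
opening: 1.001
pos [0.5864 0.1883 0.0733] yaw 90.5 op_mm 93.1 F [-0.6  0.1 -0.5] t 20.3
tool cm [ 0.01 -0.15  4.23] turn -0.0 q7 0.36
```

```bash
python3 -m pendant '0 -0.1 1.2 0 9.3;0 0 1.2 0 9.3;0 0 1.2 0 9.3;0 0 0.5 0 9.3;0 0 0 0 9.3'
python3 -c "from h import *;go(.5845,.1872,.031,90.5)"
```

```text
time_s: 20.92
eef_pos: [0.5847, 0.187, 0.0289]
tcp_rot: [0.007, 0.704, 0.71, -0.013]
force: [-0.3, 0.5, 0.2]
opening: 1.0
pos [0.5847 0.187  0.0289] yaw 90.5 op_mm 93.0 F [-0.3  0.5  0.2] t 20.9
tool cm [ 0.02 -0.02 -0.21] turn 0.0 q7 0.3
```

```bash
python3 -m pendant '0 0 -0.1 0 6.5;0 0 0 0 6.5;0 0 0 0 6.5;0 0 0 0 6.5;0 0 0 0 6.5' 30
python3 -m pendant '0 0 -2 0 6.5;0 0 -3 0 6.5;0 0 -3 0 6.5;0 0 0 0 6.5'
python3 -c "from h import *;go(.4979,-.3279,.12,2.7)
c=cap('side','s7');cv2.imwrite('pics/s7c.png',cv2.resize(c['image'][150:350,60:340,::-1],None,fx=2.8,fy=2.8))"
```

```text
time_s: 21.55
eef_pos: [0.5853, 0.1876, 0.0312]
tcp_rot: [0.007, 0.704, 0.71, -0.012]
force: [-0.1, 0.3, 0.9]
opening: 0.699
time_s: 22.05
eef_pos: [0.5859, 0.1905, 0.1172]
tcp_rot: [0.007, 0.704, 0.71, -0.012]
force: [0.5, -0.1, 0.3]
opening: 0.7
pos [0.5859 0.1905 0.1172] yaw 90.6 op_mm 65.1 F [ 0.5 -0.1  0.3] t 22.1
tool cm [-51.74  -9.29   1.14] turn 87.9 q7 0.42
```

View pics/s7c.png

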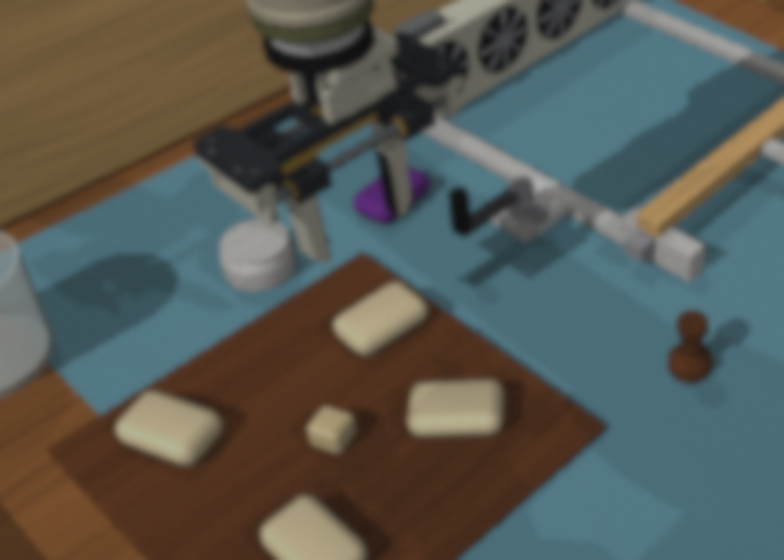

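The grasp missed: the jaws reached 65 mm empty and the bar is still on the board at crop (380,318). I re-measure where it is and where the fingers actually appear.

```bash
python3 -c "
from h import *
c=dict(np.load('pics/s7.npz'));
for b in bars(c,.024): 
  if b[1][0]>.3 and b[2][1]<90: print(*b)
c=dict(np.load('pics/as.npz'));
for b in bars(c,.024): 
  if b[1][0]>.3 and b[2][1]<90: print(*b)
c=dict(np.load('pics/s7.npz'));p=state()['eef_pos']
print(p,(proj(c,[p,p-[0,0,.019],[.5845,.187,.02]])-[60,150])*2.8)
cc=cap('top','t8');cv2.imwrite('pics/t8c.png',cv2.resize(cc['image'][140:260,120:280,::-1],None,fx=4,fy=4))
for b in bars(cc,.024): 
  if b[1][0]>.3 and b[2][1]<90: print(*b)
"
```

```text
[170. 344.] [0.4455 0.3547] [40. 68.] 0.2
[177. 302.] [0.5206 0.2843] [23. 25.] 111.1
[118. 302.] [0.6091 0.3674] [43. 67.] 20.0
[221. 296.] [0.4638 0.2087] [42. 64.] 42.8
[194. 263.] [0.5851 0.1859] [43. 69.] 91.3
[170. 344.] [0.4458 0.3548] [39. 67.] 0.2
[177. 302.] [0.5216 0.2845] [22. 25.] 120.9
[118. 302.] [0.6096 0.3676] [43. 65.] 19.3
[221. 295.] [0.4648 0.2076] [44. 64.] 42.8
[194. 263.] [0.5854 0.1872] [42. 68.] 89.8
[298. 222.] [ 0.504  -0.0904] [23. 71.] 92.6
[0.58540079 0.18984197 0.11592702] [[358.11448518 233.6090907 ]
 [361.17004    251.63200546]
 [376.21695715 318.95360984]]
[152. 224.] [0.4444 0.3554] [38. 68.] 2.8
[196. 219.] [0.4635 0.2088] [40. 68.] 46.8
[359. 212.] [ 0.4989 -0.3417] [27. 85.] 91.1
[174. 202.] [0.5187 0.2852] [25. 27.] 21.0
[264. 180.] [ 0.6024 -0.0158] [22. 49.] 105.3
[149. 180.] [0.5957 0.3737] [22. 48.] 21.6
```

View pics/t8c.png

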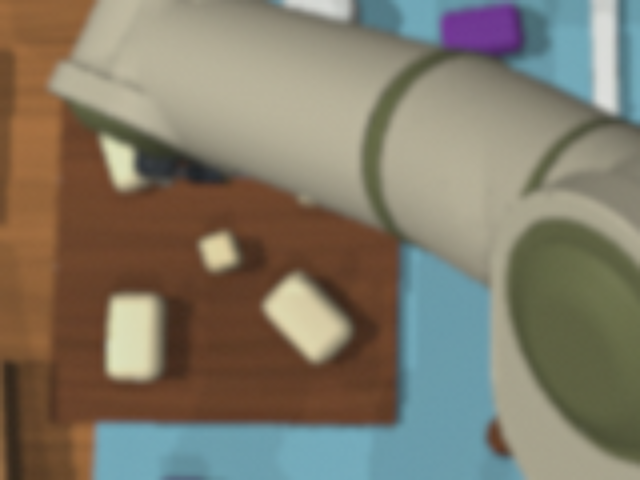

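The bar hasn't moved, and in the picture the fingertips look nearer the TCP than 19 mm, so the fingers may have closed over its top. I check the tip height in both pictures.

```bash
python3 -c "
from h import *
from scipy.spatial.transform import Rotation as R
c=cap('side','s9');s=state();q=s['tcp_rot'];M=R.from_quat([q[1],q[2],q[3],q[0]]).as_matrix();p=s['eef_pos']
im=cv2.resize(c['image'][170:260,130:230,::-1],None,fx=6,fy=6,interpolation=cv2.INTER_CUBIC)
h=s['opening']*.093/2
for sx in(-1,1):
  for z,col in((0,(0,0,255)),(.019,(0,255,0))):
    for off in (0,.0175):
      u=(proj(c,[p+M@[sx*(h+off),0,z]])[0]-[130,170])*6+3; cv2.circle(im,tuple(int(v) for v in u),4,col,-1)
cv2.imwrite('pics/s9c.png',im)"
```

```text
(no output)
```

View pics/s9c.png

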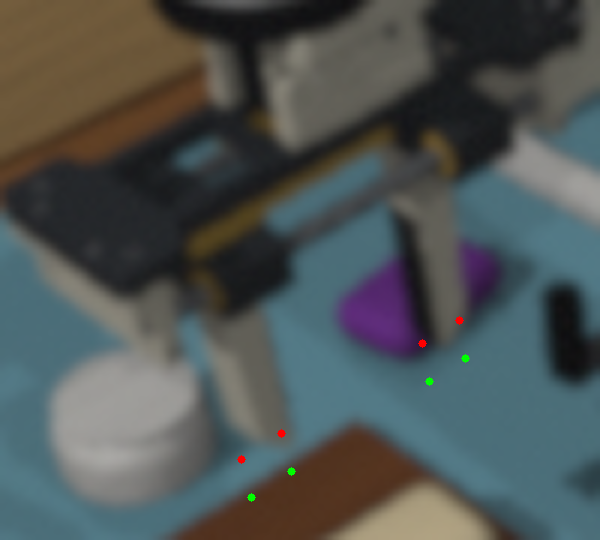

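The drawn TCP-plane points (red) sit on the visible fingertips, so the tips actually end about at the reported TCP height, not 19 mm below it. That explains both misses. I grasp lower, stepping down and watching the force.

```bash
python3 -m pendant '0 0 0 0 9.3;0 0 0 0 9.3;0 0 0 0 9.3;0 0 2 0 9.3;0 0 2 0 9.3;0 0 2 0 9.3;0 0 0 0 9.3'
python3 -c "from h import *;go(.5845,.1865,.031,90.5)"
```

```text
time_s: 23.08
eef_pos: [0.5818, 0.1861, 0.0459]
tcp_rot: [0.005, 0.703, 0.711, -0.017]
force: [0.5, -0.3, 0.3]
opening: 1.005
pos [0.5818 0.1861 0.0459] yaw 90.6 op_mm 93.4 F [ 0.5 -0.3  0.3] t 23.1
tool cm [0.09 0.29 1.48] turn 0.1 q7 0.33
```

```bash
python3 -m pendant '0 0.3 1 0 9.3;0 0 1 0 9.3;0 0 0 0 9.3'
python3 -m pendant '0 0 0.5 0 9.3;0 0 0 0 9.3'
python3 -m pendant '0 0 0.3 0 9.3;0 0 0 0 9.3'
python3 -c "from h import *;go(.5845,.1865,.015,90.5)
c=cap('side','s10');cv2.imwrite('pics/s10c.png',cv2.resize(c['image'][190:310,130:270,::-1],None,fx=5,fy=5,interpolation=cv2.INTER_CUBIC))"
```

```text
time_s: 23.45
eef_pos: [0.585, 0.1859, 0.0247]
tcp_rot: [0.005, 0.703, 0.711, -0.016]
force: [0.6, 0.2, 0.2]
opening: 1.001
time_s: 23.7
eef_pos: [0.5851, 0.1859, 0.0199]
tcp_rot: [0.005, 0.703, 0.711, -0.016]
force: [-0.2, 0.2, 1.1]
opening: 0.998
time_s: 23.95
eef_pos: [0.5853, 0.1859, 0.0171]
tcp_rot: [0.005, 0.704, 0.711, -0.016]
force: [0.3, -0.1, 0.3]
opening: 1.0
pos [0.5853 0.1859 0.0171] yaw 90.6 op_mm 93.0 F [ 0.3 -0.1  0.3] t 23.9
tool cm [ 0.07 -0.08  0.21] turn 0.1 q7 0.3
```

View pics/s10c.png

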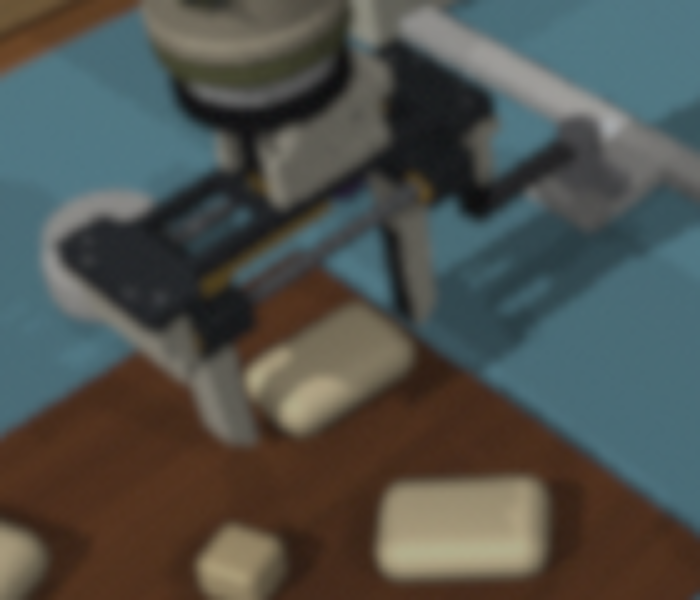

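The fingers now straddle the bar's ends (crop 230,440 and 415,310). Close.

```bash
python3 -m pendant '0 0 0.1 0 6.5;0 0 0 0 6.5;0 0 0 0 6.5;0 0 0 0 6.5;0 0 0 0 6.5' 35
python3 -c "from h import *;go(.5845,.1865,.015,90.5)"
python3 -m pendant '0 0 -1.5 0 6.5;0 0 -2 0 6.5;0 0 -2 0 6.5;0 0 -2 0 6.5;0 0 0 0 6.5'
python3 -c "from h import *;go(.4979,-.3279,.12,2.7)
c=cap('side','s11');cv2.imwrite('pics/s11c.png',cv2.resize(c['image'][150:350,60:340,::-1],None,fx=2.8,fy=2.8))"
```

```text
time_s: 24.62
eef_pos: [0.5855, 0.1858, 0.0164]
tcp_rot: [0.005, 0.704, 0.71, -0.015]
force: [0.1, 0.4, -0.0]
opening: 0.776
pos [0.5855 0.1858 0.0164] yaw 90.6 op_mm 72.2 F [ 0.1  0.4 -0. ] t 24.6
tool cm [ 0.07 -0.1   0.14] turn 0.1 q7 0.3
time_s: 25.25
eef_pos: [0.5871, 0.1889, 0.0984]
tcp_rot: [0.006, 0.703, 0.711, -0.014]
force: [-0.3, 0.2, 0.5]
opening: 0.77
pos [0.5871 0.1889 0.0984] yaw 90.6 op_mm 71.6 F [-0.3  0.2  0.5] t 25.2
tool cm [-51.63  -9.46  -0.58] turn 87.9 q7 0.4
```

View pics/s11c.png

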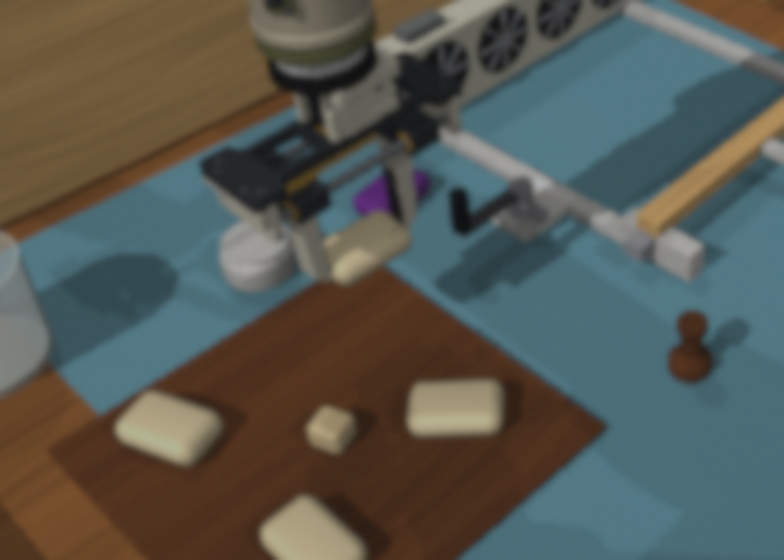

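Held at 72.2 mm, lifted level. Carry to the right-most slot.

```bash
python3 -m pendant '-2 -0.3 -0.5 0 6.5;-4 -0.7 -0.5 0 6.5;-5 -0.9 -0.3 0 6.5;-5 -0.9 0 0 6.5;-5 -0.9 0 0 6.5;-5 -0.9 0 0 6.5;-5 -0.9 0 0 6.5;0 0 0 0 6.5'
python3 -c "from h import *;go(.4979,-.3279,.115,2.7)"
```

```text
time_s: 26.3
eef_pos: [0.5308, -0.1318, 0.1152]
tcp_rot: [0.003, 0.703, 0.711, -0.017]
force: [0.1, 0.3, -1.2]
opening: 0.769
pos [ 0.5308 -0.1318  0.1152] yaw 90.6 op_mm 71.5 F [ 0.1  0.3 -1.2] t 26.3
tool cm [-19.56  -3.49   0.65] turn 87.9 q7 0.87
```

```bash
python3 -m pendant '-5 -0.9 0 0 6.5;-5 -0.9 0 0 6.5;-5 -0.9 0 0 6.5;-3 -0.6 0 0 6.5;0 0 -0.3 10 6.5;0 0 0 10 6.5;0 0 0 10 6.5;0 0 0 10 6.5;0 0 0 10 6.5;0 0 0 10 6.5;0 0 0 10 6.5;0 0 0 10 6.5;0 0 0 7 6.5;0 0 0 0 6.5'
python3 -c "from h import *;go(.4979,-.3279,.09,2.7)"
```

```text
time_s: 28.05
eef_pos: [0.5033, -0.3026, 0.1169]
tcp_rot: [0.008, 1.0, 0.014, -0.012]
force: [-0.3, -0.8, -0.3]
opening: 0.775
pos [ 0.5033 -0.3026  0.1169] yaw 1.6 op_mm 72.1 F [-0.3 -0.8 -0.3] t 28.1
tool cm [-0.54  2.48  2.75] turn -1.1 q7 -0.06
```

```bash
python3 -m pendant '-0.5 2.4 0 -1 6.5;0 0 0 0 6.5'
python3 -c "from h import *;go(.4979,-.3279,.075,2.7)"
python3 -m pendant '0 0 1.5 0 6.5;0 0 1.5 0 6.5;0 0 0 0 6.5'
python3 -c "from h import *;go(.4979,-.3279,.0575,2.7)"
```

```text
time_s: 28.3
eef_pos: [0.4996, -0.3252, 0.1169]
tcp_rot: [0.007, 1.0, 0.028, -0.012]
force: [-0.1, -0.1, -0.1]
opening: 0.773
pos [ 0.4996 -0.3252  0.1169] yaw 3.1 op_mm 71.9 F [-0.1 -0.1 -0.1] t 28.3
tool cm [-0.08  0.2   4.19] turn 0.4 q7 -0.0
time_s: 28.68
eef_pos: [0.4989, -0.3231, 0.0839]
tcp_rot: [0.006, 0.999, 0.03, -0.013]
force: [0.4, -0.5, -0.4]
opening: 0.774
pos [ 0.4989 -0.3231  0.0839] yaw 3.4 op_mm 71.9 F [ 0.4 -0.5 -0.4] t 28.7
tool cm [-0.07  0.44  2.64] turn 0.7 q7 -0.04
```

```bash
python3 -m pendant '-0.05 0.4 1 0.5 6.5;0 0 0.9 0 6.5;0 0 0.3 0 6.5;0 0 0 0 6.5'
python3 -c "from h import *;go(.4979,-.3279,.0565,2.7)"
```

```text
time_s: 29.18
eef_pos: [0.4984, -0.3272, 0.0601]
tcp_rot: [0.006, 1.0, 0.026, -0.013]
force: [-0.5, 0.2, -1.1]
opening: 0.768
pos [ 0.4984 -0.3272  0.0601] yaw 2.9 op_mm 71.5 F [-0.5  0.2 -1.1] t 29.2
tool cm [-0.04  0.07  0.36] turn 0.2 q7 -0.07
```

```bash
python3 -m pendant '0 0 0.2 0 6.5;0 0 0.1 0 6.5;0 0 0 0 6.5'
python3 -c "from h import *;go(.4979,-.3279,.0565,2.7)
c=cap('side','s12');cv2.imwrite('pics/s12c.png',cv2.resize(c['image'][120:260,210:400,::-1],None,fx=4,fy=4,interpolation=cv2.INTER_CUBIC))"
```

```text
time_s: 29.55
eef_pos: [0.4987, -0.3274, 0.0576]
tcp_rot: [0.006, 1.0, 0.026, -0.012]
force: [0.2, -0.2, -0.7]
opening: 0.772
pos [ 0.4987 -0.3274  0.0576] yaw 2.9 op_mm 71.8 F [ 0.2 -0.2 -0.7] t 29.6
tool cm [-0.08  0.05  0.11] turn 0.2 q7 -0.07
```

View pics/s12c.png

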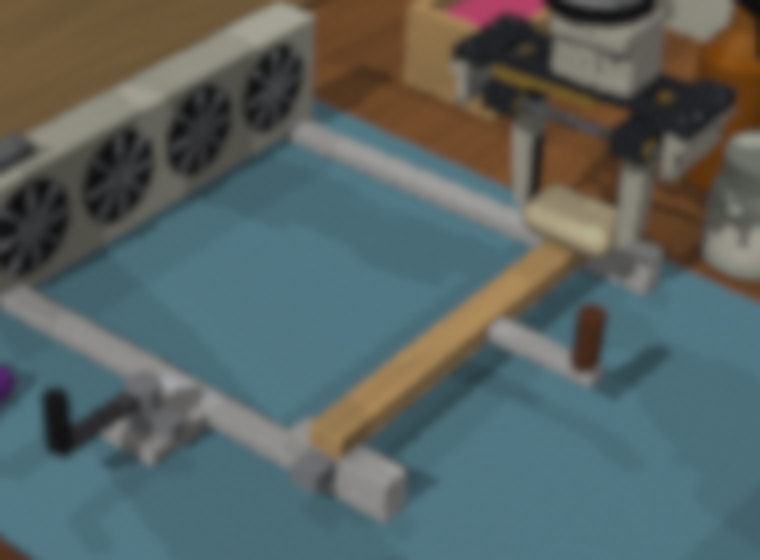

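```bash
python3 -m pendant '-0.05 0 0.15 0 6.5;0 0 0 0 6.5'
python3 -m pendant '0 0 0.1 0 6.5;0 0 0 0 6.5'
python3 -m pendant '0 0 0.1 0 6.5;0 0 0 0 6.5'
```

```text
time_s: 29.85
eef_pos: [0.4985, -0.3276, 0.0566]
tcp_rot: [0.007, 1.0, 0.026, -0.012]
force: [-0.6, 1.0, 0.7]
opening: 0.773
time_s: 30.1
eef_pos: [0.4987, -0.3276, 0.0567]
tcp_rot: [0.007, 1.0, 0.026, -0.011]
force: [-0.1, 1.5, 0.3]
opening: 0.773
time_s: 30.35
eef_pos: [0.499, -0.3276, 0.0566]
tcp_rot: [0.008, 1.0, 0.026, -0.011]
force: [-1.9, 1.4, 1.6]
opening: 0.77
```

Contact with the rail. Open gently and lift.

```bash
python3 -m pendant '0 0 0 0 7.5;0 0 0 0 7.8;0 0 0 0 8.2;0 0 0 0 9.3;0 0 0 0 9.3;0 0 -1.5 0 9.3;0 0 -2.5 0 9.3;0 0 -3 0 9.3;0 0 -3 0 9.3;0 0 0 0 9.3'
python3 -c "from h import *;go(.464,.208,.16,45)
c=cap('side','s13');cv2.imwrite('pics/s13c.png',cv2.resize(c['image'][120:260,210:400,::-1],None,fx=4,fy=4,interpolation=cv2.INTER_CUBIC));print([b for b in bars(c,.058)])"
```

```text
time_s: 31.6
eef_pos: [0.5017, -0.3258, 0.1626]
tcp_rot: [0.008, 1.0, 0.026, -0.011]
force: [0.4, -0.2, 1.0]
opening: 1.003
pos [ 0.5017 -0.3258  0.1626] yaw 3.0 op_mm 93.3 F [ 0.4 -0.2  1. ] t 31.6
tool cm [ -0.99 -53.5   -0.5 ] turn -42.0 q7 0.05
[(array([170., 344.]), array([0.4228, 0.3651]), array([38., 63.]), 0.2), (array([177., 302.]), array([0.495 , 0.2981]), array([21., 24.]), 120.9), (array([118., 302.]), array([0.5787, 0.3773]), array([41., 62.]), 19.3), (array([221., 295.]), array([0.4408, 0.225 ]), array([42., 61.]), 42.8), (array([525., 256.]), array([ 0.012 , -0.3289]), array([ 66., 154.]), 42.9), (array([319., 205.]), array([ 0.4836, -0.1584]), array([ 22., 263.]), 92.9), (array([353., 174.]), array([ 0.5038, -0.3338]), array([51., 69.]), 1.7), (array([240., 144.]), array([ 0.8654, -0.2288]), array([30., 71.]), 91.1), (array([275., 126.]), array([ 0.8747, -0.3937]), array([33., 87.]), 91.3), (array([347.,  74.]), array([ 1.0123, -1.0095]), array([ 28., 453.]), 127.2), (array([384.,  64.]), array([ 0.9449, -1.2222]), array([ 25., 412.]), 118.3), (array([433.,  15.]), array([ 1.1738, -2.2429]), array([ 435., 1335.]), 107.8)]
```

View pics/s13c.png

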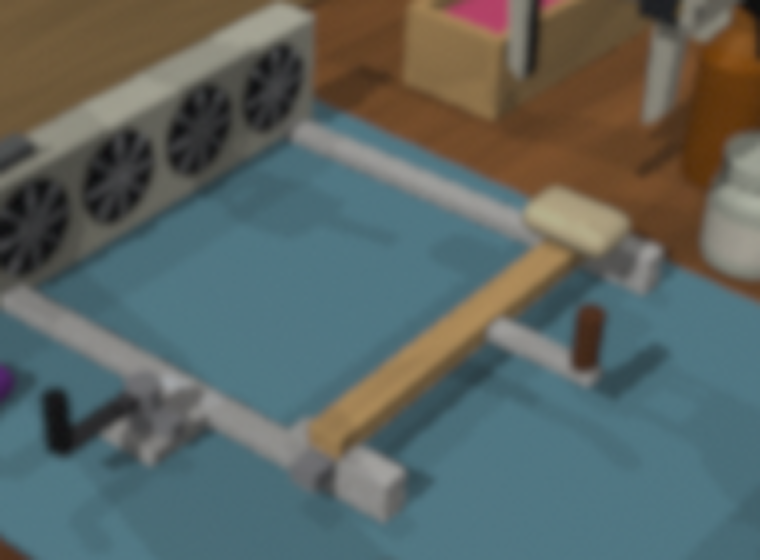

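The first bar rests flat across the rail (crop 578,218), centred within ~2 mm. Next is the bar at top-pixel (196,219), yaw ≈45°.

```bash
python3 -m pendant '0 -6 0 0 9.3;0 -6 0 0 9.3;0 -6 0 0 9.3;0 -6 0 0 9.3;0 -6 0 0 9.3;0 -6 0 0 9.3;0 -6 0 0 9.3;0 -6 0 0 9.3;0 -5 0 0 9.3;0 0 0 0 9.3'
python3 -m pendant '0 0 0 -10 9.3;0 0 0 -10 9.3;0 0 0 -10 9.3;0 0 0 -10 9.3;0 0 0 0 9.3'
python3 -c "
from h import *;findbars('b');go(.464,.208,.08,45)"
```

```text
time_s: 32.9
eef_pos: [0.4702, 0.2179, 0.148]
tcp_rot: [0.006, 1.0, 0.024, -0.016]
force: [-0.4, -0.6, -0.1]
opening: 1.0
time_s: 33.52
eef_pos: [0.4681, 0.2121, 0.1445]
tcp_rot: [0.002, 0.928, 0.373, -0.021]
force: [-0.3, -0.6, -1.3]
opening: 1.0
top [212. 240.] [0.3943 0.1521] [29. 68.] 136.4 side
top [151. 170.] [0.6327 0.3689] [29. 49.] 70.7 side
pos [0.4682 0.2125 0.1448] yaw 43.7 op_mm 93.3 F [ 0.  -0.  -0.3] t 33.6
tool cm [-0.36  0.11  6.5 ] turn -1.3 q7 -0.41
```

```bash
python3 -m pendant '-0.3 0.1 3 -1 9.3;0 0 3 0 9.3;0 0 0 0 9.3'
python3 -c "
from h import *
c=cap('side','s14');cv2.imwrite('pics/s14c.png',cv2.resize(c['image'][190:350,90:290,::-1],None,fx=4,fy=3.7,interpolation=cv2.INTER_CUBIC))
[print(*b) for b in bars(c,.024) if b[1][0]>.3 and b[2][1]<90]
go(.464,.208,.0165,45)"
```

```text
time_s: 34.0
eef_pos: [0.4651, 0.2076, 0.0841]
tcp_rot: [0.003, 0.927, 0.375, -0.02]
force: [-0.2, 0.0, -0.2]
opening: 0.998
[170. 344.] [0.4454 0.3547] [40. 68.] 0.2
[177. 302.] [0.5211 0.2844] [22. 27.] 115.9
[118. 302.] [0.6091 0.3674] [43. 67.] 20.0
[221. 295.] [0.4648 0.2077] [44. 65.] 42.8
[349. 172.] [ 0.5501 -0.3789] [36. 54.] 86.7
pos [0.4656 0.2081 0.0851] yaw 44.1 op_mm 92.9 F [ 0.4  0.3 -0.2] t 34.0
tool cm [ 0.14 -0.04  6.86] turn -0.9 q7 -0.5
```

View pics/s14c.png

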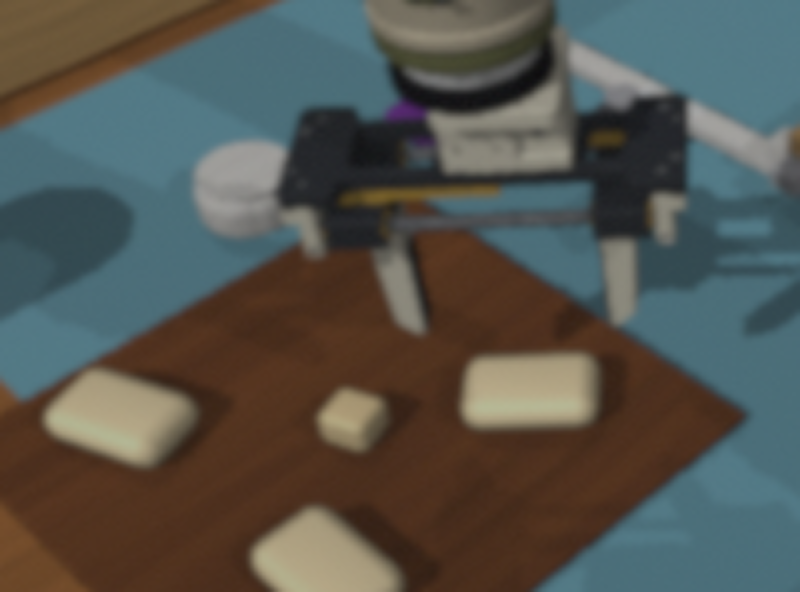

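```bash
python3 -m pendant '0.1 0 2.5 -1 9.3;0 0 2 0 9.3;0 0 1.4 0 9.3;0 0 0 0 9.3'
python3 -c "
from h import *
go(.4645,.208,.0165,45)"
```

```text
time_s: 34.55
eef_pos: [0.4674, 0.2091, 0.029]
tcp_rot: [0.003, 0.925, 0.381, -0.016]
force: [0.1, 0.0, 1.4]
opening: 1.0
pos [0.4674 0.2091 0.029 ] yaw 44.8 op_mm 93.0 F [0.1 0.  1.4] t 34.5
tool cm [-0.25 -0.11  1.26] turn -0.2 q7 -0.61
```

```bash
python3 -m pendant '-0.25 -0.1 0 0 9.3;0 0 0.7 0 9.3;0 0 0.5 0 9.3;0 0 0 0 9.3'
python3 -c "
from h import *
go(.4645,.208,.0165,45)"
python3 -m pendant '0 0 0 0 6.5;0 0 0 0 6.5;0 0 0 0 6.5;0 0 0 0 6.5;0 0 0 0 6.5' 35
python3 -m pendant '0 0 -1.5 0 6.5;0 0 -2 0 6.5;0 0 -2.5 0 6.5;0 0 -2.5 0 6.5;0 0 -1.5 0 6.5;0 0 0 0 6.5'
python3 -c "
from h import *
go(.494,-.248,.115,2.7)"
```

```text
time_s: 35.05
eef_pos: [0.4655, 0.2082, 0.0182]
tcp_rot: [0.003, 0.925, 0.38, -0.014]
force: [0.4, 1.1, 0.1]
opening: 1.0
pos [0.4655 0.2082 0.0182] yaw 44.7 op_mm 93.0 F [0.4 1.1 0.1] t 35.0
tool cm [-0.08 -0.05  0.17] turn -0.3 q7 -0.64
time_s: 35.67
eef_pos: [0.4655, 0.2083, 0.0183]
tcp_rot: [0.003, 0.925, 0.38, -0.014]
force: [0.4, 0.3, -0.5]
opening: 0.77
time_s: 36.42
eef_pos: [0.4674, 0.2095, 0.1205]
tcp_rot: [0.003, 0.925, 0.38, -0.015]
force: [0.3, 0.2, -0.4]
opening: 0.77
pos [0.4674 0.2095 0.1205] yaw 44.7 op_mm 71.6 F [ 0.3  0.2 -0.4] t 36.4
tool cm [-30.29  34.38   1.25] turn 42.0 q7 -0.44
```

```bash
python3 -m pendant '-2 2.3 0 0 6.5;-3 3.4 0 0 6.5;-3.5 4 0 0 6.5;-3.5 4 0 0 6.5;-3.5 4 0 0 6.5;-3.5 4 0 0 6.5;-3.5 4 0 0 6.5;-3.5 4 0 0 6.5;-2.5 2.8 0 0 6.5;0 0 0 10 6.5;0 0 0 10 6.5;0 0 0 10 6.5;0 0 0 10 6.5;0 0 0 0 6.5'
python3 -c "
from h import *
go(.494,-.248,.085,2.7)"
```

```text
time_s: 38.17
eef_pos: [0.4897, -0.2366, 0.1119]
tcp_rot: [0.005, 0.999, 0.031, -0.02]
force: [-0.3, 0.5, -0.3]
opening: 0.766
pos [ 0.4897 -0.2366  0.1119] yaw 3.5 op_mm 71.2 F [-0.3  0.5 -0.3] t 38.2
tool cm [0.47 1.15 2.68] turn 0.8 q7 -0.18
```

```bash
python3 -m pendant '0.4 1.1 1.2 0.8 6.5;0 0 1.2 0 6.5;0 0 0 0 6.5'
python3 -c "
from h import *
go(.494,-.248,.0595,2.7)"
```

```text
time_s: 38.55
eef_pos: [0.4929, -0.2484, 0.0846]
tcp_rot: [0.004, 0.999, 0.027, -0.021]
force: [0.4, 0.6, -1.1]
opening: 0.772
pos [ 0.4929 -0.2484  0.0846] yaw 3.1 op_mm 71.8 F [ 0.4  0.6 -1.1] t 38.5
tool cm [ 0.22 -0.06  2.5 ] turn 0.4 q7 -0.2
```

```bash
python3 -m pendant '0.1 0 0.9 0.4 6.5;0 0 0.9 0 6.5;0 0 0.5 0 6.5;0 0 0 0 6.5'
python3 -c "
from h import *
go(.494,-.248,.0595,2.7)"
```

```text
time_s: 39.05
eef_pos: [0.4927, -0.2483, 0.0596]
tcp_rot: [0.004, 0.999, 0.024, -0.022]
force: [0.4, 0.4, -0.8]
opening: 0.767
pos [ 0.4927 -0.2483  0.0596] yaw 2.7 op_mm 71.4 F [ 0.4  0.4 -0.8] t 39.0
tool cm [ 0.13 -0.02  0.  ] turn 0.0 q7 -0.24
```

```bash
python3 -m pendant '0.15 0 0.1 0 6.5;0 0 0 0 6.5'
python3 -m pendant '0 0 0.1 0 6.5;0 0 0 0 6.5'
python3 -m pendant '0 0 0.1 0 6.5;0 0 0 0 6.5'
```

```text
time_s: 39.3
eef_pos: [0.4946, -0.2482, 0.0588]
tcp_rot: [0.004, 0.999, 0.024, -0.021]
force: [0.8, 0.6, -0.3]
opening: 0.771
time_s: 39.55
eef_pos: [0.4948, -0.2483, 0.0586]
tcp_rot: [0.005, 0.999, 0.024, -0.021]
force: [-0.7, 0.3, -0.3]
opening: 0.769
time_s: 39.8
eef_pos: [0.4952, -0.2485, 0.0585]
tcp_rot: [0.005, 0.999, 0.024, -0.02]
force: [0.3, -0.4, -0.7]
opening: 0.768
```

```bash
python3 -m pendant '-0.1 0 0 0 7.4;0 0 0 0 7.8;0 0 0 0 8.2;0 0 0 0 9.3;0 0 0 0 9.3;0 0 -1.5 0 9.3;0 0 -2.5 0 9.3;0 0 -3 0 9.3;0 0 -3 0 9.3;0 0 0 0 9.3'
python3 -c "
from h import *
go(.4455,.355,.16,2.7)
c=cap('side','s15');cv2.imwrite('pics/s15c.png',cv2.resize(c['image'][120:260,210:400,::-1],None,fx=4,fy=4,interpolation=cv2.INTER_CUBIC))
[print(*b) for b in bars(c,.064) if b[1][0]>.4 and b[1][1]<0 and b[2][1]<90]
[print(*b) for b in bars(c,.024) if b[1][0]>.4 and b[1][1]>0 and b[2][1]<90]
"
```

```text
time_s: 41.05
eef_pos: [0.4987, -0.2469, 0.1648]
tcp_rot: [0.005, 0.999, 0.025, -0.02]
force: [-0.1, -0.2, -0.1]
opening: 0.999
pos [ 0.4987 -0.2469  0.1648] yaw 2.8 op_mm 92.9 F [-0.1 -0.2 -0.1] t 41.0
tool cm [-2.350e+00 -6.038e+01  4.000e-02] turn 0.1 q7 -0.1
[338. 186.] [ 0.4958 -0.2504] [55. 64.] 7.5
[353. 174.] [ 0.499  -0.3258] [50. 68.] 1.7
[170. 344.] [0.4458 0.3548] [40. 67.] 0.2
[177. 302.] [0.5208 0.284 ] [23. 25.] 111.1
[118. 302.] [0.6092 0.3675] [43. 67.] 20.5
```

View pics/s15c.png

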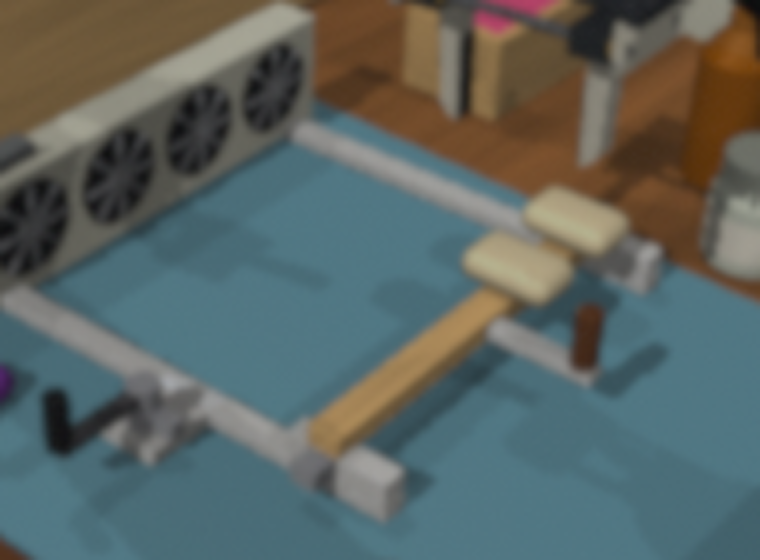

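Two bars are flat and spaced (crop 518,268 and 578,218). Third: the bar at top-pixel (152,224).

```bash
python3 -m pendant '-0.2 -6 0 0 9.3;-0.2 -6 0 0 9.3;-0.2 -6 0 0 9.3;-0.2 -6 0 0 9.3;-0.2 -6 0 0 9.3;-0.2 -6 0 0 9.3;-0.2 -6 0 0 9.3;-0.2 -6 0 0 9.3;-0.2 -6 0 0 9.3;-0.2 -5.5 0 0 9.3;0 0 0 0 9.3'
python3 -c "
from h import *
go(.445,.355,.08,1.5)"
```

```text
time_s: 42.48
eef_pos: [0.4449, 0.3619, 0.1518]
tcp_rot: [0.005, 0.999, 0.022, -0.026]
force: [0.1, -0.2, -0.4]
opening: 0.999
pos [0.4449 0.3619 0.1518] yaw 2.5 op_mm 92.9 F [ 0.1 -0.2 -0.4] t 42.5
tool cm [0.36 0.62 7.18] turn 1.0 q7 -1.18
```

```bash
python3 -m pendant '0.1 0.6 2 1 9.3;0.1 0 2 0 9.3;0 0 2 0 9.3;0 0 0 0 9.3'
python3 -c "
from h import *
go(.445,.355,.0185,1.5)"
```

```text
time_s: 42.98
eef_pos: [0.4429, 0.35, 0.0876]
tcp_rot: [0.008, 0.999, 0.012, -0.028]
force: [-1.1, 0.4, -0.3]
opening: 1.002
pos [0.4429 0.35   0.0876] yaw 1.4 op_mm 93.2 F [-1.1  0.4 -0.3] t 43.0
tool cm [ 0.61 -0.6   6.88] turn -0.1 q7 -1.25
```

```bash
python3 -m pendant '0.4 -0.5 2 0 9.3;0.1 0 2 0 9.3;0 -0.2 1.5 0 9.3;0 0 0 0 9.3'
python3 -c "
from h import *
go(.445,.355,.0185,1.5)"
```

```text
time_s: 43.48
eef_pos: [0.4462, 0.3557, 0.0298]
tcp_rot: [0.008, 1.0, 0.011, -0.028]
force: [0.2, 0.1, 0.1]
opening: 1.003
pos [0.4462 0.3557 0.0298] yaw 1.3 op_mm 93.3 F [0.2 0.1 0.1] t 43.5
tool cm [-0.06  0.05  1.14] turn -0.2 q7 -1.32
```

```bash
python3 -m pendant '-0.1 0 0.7 0 9.3;0 0 0.5 0 9.3;0 0 0 0 9.3'
python3 -c "
from h import *
go(.445,.355,.0185,1.5)"
python3 -m pendant '0 0 0 0 6.5;0 0 0 0 6.5;0 0 0 0 6.5;0 0 0 0 6.5;0 0 0 0 6.5' 35
python3 -m pendant '0 0 -1.5 0 6.5;0 0 -2 0 6.5;0 0 -2.5 0 6.5;0 0 -2.5 0 6.5;0 0 -1.5 0 6.5;0 0 0 0 6.5'
python3 -c "
from h import *
go(.490,-.168,.12,2.7)
c=cap('side','s16');cv2.imwrite('pics/s16c.png',cv2.resize(c['image'][190:390,60:280,::-1],None,fx=3,fy=3,interpolation=cv2.INTER_CUBIC))
"
```

```text
time_s: 43.85
eef_pos: [0.4448, 0.3559, 0.018]
tcp_rot: [0.008, 1.0, 0.011, -0.027]
force: [0.6, 1.1, 0.1]
opening: 1.003
pos [0.4448 0.3559 0.018 ] yaw 1.3 op_mm 93.3 F [0.6 1.1 0.1] t 43.9
tool cm [ 0.02  0.09 -0.05] turn -0.2 q7 -1.34
time_s: 44.48
eef_pos: [0.4452, 0.356, 0.0187]
tcp_rot: [0.008, 1.0, 0.011, -0.027]
force: [0.5, -0.4, -0.9]
opening: 0.769
time_s: 45.22
eef_pos: [0.4506, 0.3578, 0.1254]
tcp_rot: [0.007, 1.0, 0.012, -0.026]
force: [0.7, 1.6, -0.8]
opening: 0.767
pos [0.4506 0.3578 0.1254] yaw 1.3 op_mm 71.3 F [ 0.7  1.6 -0.8] t 45.2
tool cm [ 2.77 52.65  1.14] turn -1.4 q7 -1.21
```

View pics/s16c.png

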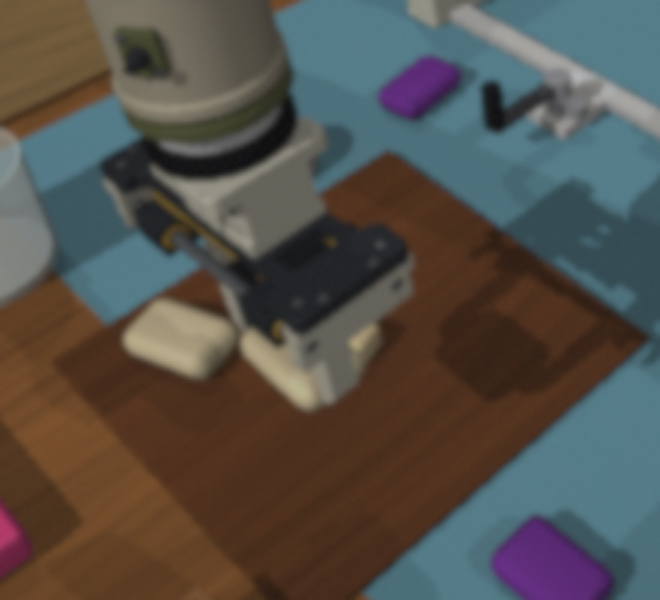

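Held and level. Carry to slot +40.

```bash
python3 -m pendant '0.1 2 0 0 6.5;0.2 4 0 0 6.5;0.3 5 0 0 6.5;0.3 5 0 0 6.5;0.3 5 0 0 6.5;0.3 5 0 0 6.5;0.3 5 0 0 6.5;0.3 5 0 0 6.5;0.3 5 0 0 6.5;0.2 5 0 0 6.5;0.1 4 0 -1 6.5;0 2 0 0 6.5;0 0 0 0 6.5'
python3 -c "
from h import *
go(.490,-.168,.085,2.7)"
```

```text
time_s: 46.9
eef_pos: [0.4752, -0.1942, 0.1212]
tcp_rot: [0.01, 0.999, 0.017, -0.039]
force: [0.3, 1.1, -0.5]
opening: 0.772
pos [ 0.4752 -0.1942  0.1212] yaw 1.9 op_mm 71.8 F [ 0.3  1.1 -0.5] t 46.9
tool cm [ 1.84 -2.63  3.44] turn -0.8 q7 -0.29
```

```bash
python3 -c "
from h import *
print(np.round(state()['qpos'],2))"
python3 -m pendant '0.9 -1.3 0 -0.8 6.5;0 0 0 0 6.5;0.9 -1.3 0 0 6.5;0 0 0 0 6.5'
python3 -c "
from h import *
go(.490,-.168,.085,2.7);print(np.round(state()['qpos'],2),state()['tcp_rot'])"
```

```text
[ 0.68  0.58 -0.62  2.09  0.56  0.72 -0.29]
time_s: 47.4
eef_pos: [0.4927, -0.1614, 0.1188]
tcp_rot: [0.009, 0.999, 0.027, -0.039]
force: [-0.4, 0.5, -0.6]
opening: 0.772
pos [ 0.4927 -0.1614  0.1188] yaw 3.1 op_mm 71.8 F [-0.4  0.5 -0.6] t 47.4
tool cm [-0.04  0.6   3.4 ] turn 0.4 q7 -0.33
[ 0.62  0.59 -0.63  2.08  0.56  0.72 -0.33] [ 0.00880871  0.9988201   0.02710888 -0.03931818]
```

```bash
python3 -m pendant '0 0.6 1 0.4 6.5;0 0 1 0 6.5;0 0 1 0 6.5;0 0 0 0 6.5'
python3 -c "
from h import *
go(.490,-.168,.0597,2.7);print(np.round(state()['qpos'],2),state()['tcp_rot'])"
```

```text
time_s: 47.9
eef_pos: [0.4898, -0.1686, 0.0863]
tcp_rot: [0.009, 0.999, 0.023, -0.04]
force: [-0.2, 0.4, -1.3]
opening: 0.773
pos [ 0.4898 -0.1686  0.0863] yaw 2.7 op_mm 71.9 F [-0.2  0.4 -1.3] t 47.9
tool cm [ 0.23 -0.1   2.65] turn -0.0 q7 -0.38
[ 0.6   0.64 -0.58  2.1   0.61  0.66 -0.38] [ 0.00915788  0.99888166  0.02345497 -0.04001773]
```

```bash
python3 -m pendant '0.2 -0.1 1 0 6.5;0 0 0.9 0 6.5;0 0 0.4 0 6.5;0 0 0 0 6.5'
python3 -c "
from h import *
go(.490,-.168,.0597,2.7)"
python3 -m pendant '0 0 0.2 0 6.5;0 0 0.2 0 6.5'
python3 -m pendant '0 0 0.2 0 6.5;0 0 0.2 0 6.5'
python3 -c "
from h import *
go(.490,-.168,.0597,2.7)"
```

```text
time_s: 48.4
eef_pos: [0.4899, -0.168, 0.0614]
tcp_rot: [0.009, 0.999, 0.023, -0.04]
force: [-0.3, 0.1, -1.2]
opening: 0.772
pos [ 0.4899 -0.168   0.0614] yaw 2.6 op_mm 71.8 F [-0.3  0.1 -1.2] t 48.4
tool cm [ 0.02 -0.    0.17] turn -0.1 q7 -0.42
time_s: 48.65
eef_pos: [0.4905, -0.168, 0.0586]
tcp_rot: [0.009, 0.999, 0.023, -0.039]
force: [-2.2, 1.0, 27.9]
opening: 0.769
time_s: 48.9
eef_pos: [0.4936, -0.1679, 0.0585]
tcp_rot: [0.011, 0.999, 0.024, -0.035]
force: [-2.8, 0.5, 23.5]
opening: 0.771
pos [ 0.4936 -0.1679  0.0585] yaw 2.7 op_mm 71.7 F [-2.8  0.5 23.5] t 48.9
tool cm [-0.37 -0.   -0.09] turn -0.0 q7 -0.43
```

```bash
python3 -m pendant '0 0 -0.3 0 6.5;-0.35 0 0 0 6.5;0 0 0 0 6.5'
python3 -c "
from h import *
go(.490,-.168,.0597,2.7);print(state()['tcp_rot'])"
```

```text
time_s: 49.28
eef_pos: [0.4905, -0.1681, 0.0626]
tcp_rot: [0.011, 0.999, 0.024, -0.035]
force: [0.1, -0.5, -0.9]
opening: 0.769
pos [ 0.4905 -0.1681  0.0626] yaw 2.7 op_mm 71.5 F [ 0.1 -0.5 -0.9] t 49.3
tool cm [-0.02 -0.02  0.29] turn -0.0 q7 -0.42
[ 0.01126786  0.9990545   0.02360315 -0.03472789]
```

```bash
python3 -m pendant '-0.1 0 0.15 0 6.5;0 0 0.1 0 6.5;0 0 0 0 6.5'
python3 -m pendant '0 0 0.05 0 7.2;0 0 0 0 7.5;0 0 0 0 7.8;0 0 0 0 8.2;0 0 0 0 9.3;0 0 0 0 9.3;0 0 0 0 9.3'
python3 -c "
from h import *
go(.490,-.168,.0597,2.7)"
```

```text
time_s: 49.65
eef_pos: [0.4887, -0.1683, 0.0593]
tcp_rot: [0.011, 0.999, 0.024, -0.035]
force: [0.2, -0.8, -1.9]
opening: 0.772
time_s: 50.52
eef_pos: [0.489, -0.1683, 0.0589]
tcp_rot: [0.011, 0.999, 0.024, -0.035]
force: [0.1, -0.0, -0.2]
opening: 1.001
pos [ 0.489  -0.1683  0.0589] yaw 2.7 op_mm 93.1 F [ 0.1 -0.  -0.2] t 50.5
tool cm [ 0.09 -0.02 -0.08] turn -0.0 q7 -0.43
```

```bash
python3 -m pendant '-0.1 0 -1.5 0 9.3;-0.15 0 -2 0 9.3;-0.2 0 -2.5 0 9.3;0 0 -3 0 9.3;0 0 0 0 9.3'
python3 -c "
from h import *
go(.609,.3678,.16,20.5)
c=cap('side','s17');cv2.imwrite('pics/s17c.png',cv2.resize(c['image'][120:260,210:400,::-1],None,fx=4,fy=4,interpolation=cv2.INTER_CUBIC))
[print(*b) for b in bars(c,.064) if b[1][0]>.4 and b[1][1]<0 and b[2][1]<120]
[print(*b) for b in bars(c,.024) if b[1][0]>.4 and b[1][1]>0 and b[2][1]<90]
"
```

```text
time_s: 51.15
eef_pos: [0.4909, -0.1656, 0.1552]
tcp_rot: [0.011, 0.999, 0.024, -0.035]
force: [-0.2, -0.3, 0.0]
opening: 0.999
pos [ 0.4909 -0.1656  0.1552] yaw 2.7 op_mm 92.9 F [-0.2 -0.3  0. ] t 51.1
tool cm [ 14.27 -52.67  -2.55] turn -17.8 q7 -0.28
[303. 216.] [ 0.48   -0.0739] [ 23. 111.] 93.4
[323. 199.] [ 0.4879 -0.177 ] [61. 68.] 1.9
[337. 185.] [ 0.4985 -0.2516] [54. 68.] 3.5
[353. 175.] [ 0.4971 -0.3223] [47. 53.] 7.4
[177. 302.] [0.5206 0.2843] [23. 25.] 111.1
[118. 302.] [0.6092 0.3674] [43. 67.] 20.5
```

View pics/s17c.png

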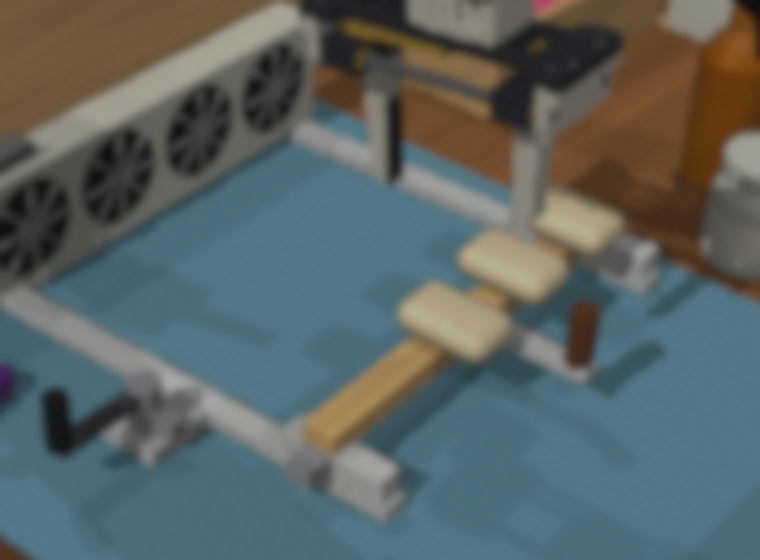

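Three bars are flat and spaced. The carriage crept a few mm inwards when I pressed; I will check its position from the top. Last, the bar at top-pixel (151,176).

```bash
python3 -m pendant '1 -4 0 0 9.3;1 -4 0 0 9.3;1 -4 0 0 9.3;1 -4 0 0 9.3;1 -4 0 0 9.3;1 -4 0 0 9.3;1 -4 0 0 9.3;1 -4 0 0 9.3;1 -4 0 0 9.3;1 -4 0 0 9.3;1 -4 0 0 9.3;1 -4 0 0 9.3;1 -4 0 0 9.3;0 0 0 -9 9.3;0 0 0 -9 9.3;0 0 0 0 9.3'
python3 - <<'E'
from h import *
go(.609,.3678,.08,20.5);print(state()['tcp_rot'])
c=cap('top','t18');cv2.imwrite('pics/t18c.png',cv2.resize(c['image'][160:260,235:385,::-1],None,fx=5,fy=5,interpolation=cv2.INTER_CUBIC))
[print(*b) for b in bars(c,.064) if b[1][0]>.4 and b[1][1]<0 and b[2][1]<400]
[print(*b) for b in bars(c,.048) if b[1][0]>.4 and b[1][1]<0 and b[2][1]<400]
E
```

```text
time_s: 53.2
eef_pos: [0.589, 0.3716, 0.1166]
tcp_rot: [0.008, 0.982, 0.183, -0.049]
force: [0.3, 0.7, -0.1]
opening: 1.0
pos [0.589  0.3716 0.1166] yaw 21.1 op_mm 93.0 F [ 0.3  0.7 -0.1] t 53.2
tool cm [2.09 1.08 3.47] turn 0.6 q7 -0.74
[ 0.0076226   0.98191751  0.18272113 -0.04891705]
[322. 212.] [ 0.4896 -0.2049] [ 69. 333.] 93.5
[444. 141.] [ 0.7429 -0.6233] [108. 271.] 90.0
[322. 212.] [ 0.4909 -0.2066] [ 70. 338.] 93.5
[444. 141.] [ 0.7475 -0.6304] [109. 274.] 90.0
```

View pics/t18c.png

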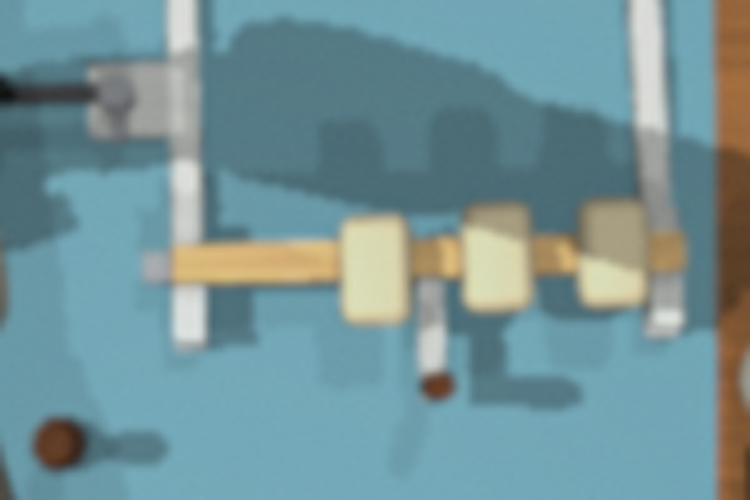

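```bash
python3 - <<'E'
from h import *
for tag in('t6','t18'):
    c=dict(np.load(f'pics/{tag}.npz'));h=cv2.cvtColor(c['image'],cv2.COLOR_RGB2HSV)
    m=cv2.inRange(h,(12,60,120),(26,200,255))
    for u in (275,285,295):
        r=np.where(m[200:230,u])[0]+200
        print(tag,u,r.min(),r.max(),onz(c,[(u,(r.min()+r.max())/2)],.048)[0])
    k=cv2.inRange(h[225:250,310:335],(0,80,20),(14,255,120));M=cv2.moments(k,True);print('knob',M['m00'],onz(c,[(M['m10']/M['m00']+310,M['m01']/M['m00']+225)],.08)[0])
E
python3 -m pendant '1 0.5 0 0.6 9.3;1 0.5 0 0 9.3;0 0 1 0 9.3;0 0 1 0 9.3;0 0 0 0 9.3'
python3 -c "
from h import *
go(.609,.3678,.0185,20.5)"
```

```text
t6 275 210 217 [ 0.48637555 -0.057801    0.048     ]
t6 285 210 217 [ 0.48702948 -0.0907146   0.048     ]
t6 295 210 217 [ 0.48768126 -0.12363139  0.048     ]
knob 15.0 [ 0.40715804 -0.21009472  0.08      ]
t18 275 209 216 [ 0.48967739 -0.05773154  0.048     ]
t18 285 209 216 [ 0.49033138 -0.09065326  0.048     ]
t18 295 209 215 [ 0.49263529 -0.12355157  0.048     ]
knob 15.0 [ 0.41289071 -0.21003452  0.08      ]
time_s: 53.88
eef_pos: [0.6112, 0.3665, 0.0923]
tcp_rot: [0.009, 0.984, 0.172, -0.049]
force: [0.0, 0.2, -0.2]
opening: 1.002
pos [0.6112 0.3665 0.0923] yaw 19.9 op_mm 93.2 F [ 0.   0.2 -0.2] t 53.9
tool cm [ 0.58 -0.2   7.36] turn -0.6 q7 -0.74
```

Tool tilt has crept to ~5°. A quick test shows which motions change it.

```bash
cat >> h.py <<'E'
def tilt():
    from scipy.spatial.transform import Rotation as R
    s=state();q=s['tcp_rot'];z=R.from_quat([q[1],q[2],q[3],q[0]]).as_matrix()[:,2];print('toolz xy',np.round(z[:2],4),'pos',np.round(s['eef_pos'],4))
E
t(){ python3 -c "from h import *;tilt()"; }
t; python3 -m pendant '0 0 -3 0 9.3;0 0 -3 0 9.3;0 0 0 0 9.3' >/dev/null; t
python3 -m pendant '0 0 3 0 9.3;0 0 3 0 9.3;0 0 0 0 9.3'>/dev/null; t
python3 -m pendant '0 0 0 10 9.3;0 0 0 10 9.3;0 0 0 0 9.3'>/dev/null; t
python3 -m pendant '0 0 0 -10 9.3;0 0 0 -10 9.3;0 0 0 0 9.3'>/dev/null; t
python3 -m pendant '-2 0 0 0 9.3;-2 0 0 0 9.3;0 0 0 0 9.3'>/dev/null; t
python3 -m pendant '2 0 0 0 9.3;2 0 0 0 9.3;0 0 0 0 9.3'>/dev/null; t
```

```text
toolz xy [-0.0935 -0.0346] pos [0.6112 0.3665 0.0923]
toolz xy [-0.0954 -0.0352] pos [0.6157 0.369  0.1527]
toolz xy [-0.0958 -0.036 ] pos [0.6088 0.3663 0.0903]
toolz xy [-0.0962 -0.035 ] pos [0.6087 0.3672 0.0915]
toolz xy [-0.0942 -0.0344] pos [0.6091 0.3679 0.0935]
toolz xy [-0.0937 -0.033 ] pos [0.5716 0.3539 0.0983]
toolz xy [-0.0914 -0.0321] pos [0.6123 0.3687 0.0951]
```

```bash
t(){ python3 -c "from h import *;tilt()"; }
python3 -m pendant '0 0 -3 0 9.3;0 0 -3 0 9.3;0 0 0 0 9.3'>/dev/null; t
python3 -m pendant '-6 0 0 0 9.3'>/dev/null; t
python3 -m pendant '0 0 0 0 9.3'>/dev/null; t
python3 -m pendant '6 0 0 0 9.3'>/dev/null; t
python3 -m pendant '0 0 0 0 9.3'>/dev/null; t
python3 -m pendant '0 0 -6 0 9.3'>/dev/null; t
python3 -m pendant '0 0 0 0 9.3'>/dev/null; t
python3 -m pendant '0 0 6 0 9.3'>/dev/null; t
python3 -m pendant '0 0 0 0 9.3'>/dev/null; t
```

```text
toolz xy [-0.0931 -0.0325] pos [0.6171 0.3708 0.1556]
toolz xy [-0.0932 -0.0312] pos [0.5623 0.3503 0.1598]
toolz xy [-0.096  -0.0344] pos [0.5576 0.3488 0.1594]
toolz xy [-0.0965 -0.0367] pos [0.6115 0.3687 0.1539]
toolz xy [-0.0963 -0.0366] pos [0.6147 0.3684 0.1519]
toolz xy [-0.1042 -0.042 ] pos [0.6186 0.3686 0.2066]
toolz xy [-0.0992 -0.0374] pos [0.6201 0.3708 0.2106]
toolz xy [-0.0928 -0.0328] pos [0.616  0.3704 0.1538]
toolz xy [-0.099 -0.038] pos [0.6138 0.3679 0.1494]
```

```bash
t(){ python3 -c "from h import *;tilt()"; }
python3 -m pendant '0 0 -1 0 9.3;0 0 -2 0 9.3;0 0 -3 0 9.3;0 0 -4.5 0 9.3;0 0 -6 0 9.3;0 0 0 0 9.3'>/dev/null; t
python3 -m pendant '0 0 6 0 9.3;0 0 4.5 0 9.3;0 0 3 0 9.3;0 0 2 0 9.3;0 0 1 0 9.3;0 0 0 0 9.3'>/dev/null; t
```

```text
toolz xy [-0.089  -0.0273] pos [0.6319 0.3779 0.3346]
toolz xy [-0.0765 -0.0185] pos [0.62   0.3767 0.1781]
```

Works: ramped-up lifts with an abrupt stop, then abrupt lowering with a ramp-out, reduce the tilt (0.099 to 0.077). I repeat this.

```bash
t(){ python3 -c "from h import *;tilt()"; }
python3 -m pendant '0 0 -1 0 9.3;0 0 -2 0 9.3;0 0 -3 0 9.3;0 0 -4.5 0 9.3;0 0 -6 0 9.3;0 0 0 0 9.3;0 0 6 0 9.3;0 0 4.5 0 9.3;0 0 3 0 9.3;0 0 2 0 9.3;0 0 1 0 9.3;0 0 0 0 9.3'>/dev/null; t
python3 -m pendant '0 0 -1 0 9.3;0 0 -2 0 9.3;0 0 -3 0 9.3;0 0 -4.5 0 9.3;0 0 -6 0 9.3;0 0 0 0 9.3;0 0 6 0 9.3;0 0 4.5 0 9.3;0 0 3 0 9.3;0 0 2 0 9.3;0 0 1 0 9.3;0 0 0 0 9.3'>/dev/null; t
python3 -m pendant '0 0 -1 0 9.3;0 0 -2 0 9.3;0 0 -3 0 9.3;0 0 -4.5 0 9.3;0 0 -6 0 9.3;0 0 0 0 9.3;0 0 6 0 9.3;0 0 4.5 0 9.3;0 0 3 0 9.3;0 0 2 0 9.3;0 0 1 0 9.3;0 0 0 0 9.3'>/dev/null; t
python3 -c "from h import *;go(.609,.3678,.10,20.5)"
```

```text
toolz xy [-0.0589 -0.0041] pos [0.6243 0.3825 0.2002]
toolz xy [-0.0406  0.0108] pos [0.6282 0.3882 0.2228]
toolz xy [-0.0223  0.0256] pos [0.6316 0.3934 0.2456]
pos [0.6316 0.3934 0.2456] yaw 20.0 op_mm 93.0 F [0.  1.1 0.1] t 63.5
tool cm [-2.82  2.1  14.54] turn -0.5 q7 -0.67
```

```bash
python3 -m pendant '-1.4 1 0 0 9.3;-1.4 1 0 -0.5 9.3;0 0 4 0 9.3;0 0 3.5 0 9.3;0 0 3 0 9.3;0 0 2 0 9.3;0 0 1.5 0 9.3;0 0 0.8 0 9.3;0 0 0 0 9.3'
python3 -c "from h import *;go(.609,.3678,.0185,20.5);tilt()
c=cap('side','s19');[print(*b) for b in bars(c,.024) if b[1][0]>.4 and b[1][1]>0 and b[2][1]<90]"
```

```text
time_s: 64.62
eef_pos: [0.6128, 0.3703, 0.1031]
tcp_rot: [-0.017, 0.984, 0.178, -0.002]
force: [-0.2, -0.5, 0.7]
opening: 0.997
pos [0.6128 0.3703 0.1031] yaw 20.5 op_mm 92.7 F [-0.2 -0.5  0.7] t 64.6
tool cm [-0.46  0.39  8.45] turn 0.0 q7 -0.77
toolz xy [-0.0095  0.0337] pos [0.6128 0.3703 0.1031]
[177. 302.] [0.5208 0.284 ] [23. 25.] 111.1
[118. 302.] [0.6092 0.3675] [43. 67.] 20.5
```

```bash
python3 -m pendant '-0.4 0.4 1.5 0 9.3;0 0 1.5 0 9.3;0 0 1.5 0 9.3;0 0 1.5 0 9.3;0 0 0.8 0 9.3;0 0 0 0 9.3'
python3 -c "from h import *;go(.609,.3676,.0185,20.5);tilt()"
```

```text
time_s: 65.42
eef_pos: [0.6099, 0.3676, 0.0308]
tcp_rot: [-0.018, 0.984, 0.178, -0.001]
force: [-0.2, -0.1, -0.1]
opening: 1.003
pos [0.6099 0.3676 0.0308] yaw 20.5 op_mm 93.3 F [-0.2 -0.1 -0.1] t 65.4
tool cm [-0.09  0.01  1.23] turn 0.0 q7 -0.83
toolz xy [-0.0087  0.0342] pos [0.6099 0.3676 0.0308]
```

```bash
python3 -m pendant '-0.1 0 0.7 0 9.3;0 0 0.5 0 9.3;0 0 0 0 9.3;0 0 0 0 6.5;0 0 0 0 6.5;0 0 0 0 6.5;0 0 0 0 6.5;0 0 0 0 6.5' 35
python3 -m pendant '0 0 -1 0 6.5;0 0 -2 0 6.5;0 0 -2.5 0 6.5;0 0 -3 0 6.5;0 0 -2 0 6.5;0 0 0 0 6.5'
python3 -c "from h import *;go(.490,-.0881,.12,2.7);tilt()
c=cap('side','s20');cv2.imwrite('pics/s20c.png',cv2.resize(c['image'][190:390,60:280,::-1],None,fx=3,fy=3,interpolation=cv2.INTER_CUBIC))"
```

```text
time_s: 66.42
eef_pos: [0.6095, 0.3682, 0.0195]
tcp_rot: [-0.018, 0.984, 0.178, -0.0]
force: [-0.7, -0.7, -1.0]
opening: 0.771
time_s: 67.18
eef_pos: [0.6107, 0.3649, 0.1334]
tcp_rot: [-0.019, 0.984, 0.178, 0.001]
force: [-0.1, -1.0, -1.1]
opening: 0.771
pos [0.6107 0.3649 0.1334] yaw 20.5 op_mm 71.7 F [-0.1 -1.  -1.1] t 67.2
tool cm [-27.19  38.21  -0.3 ] turn 17.8 q7 -0.75
toolz xy [-0.0045  0.0372] pos [0.6107 0.3649 0.1334]
```

View pics/s20c.png

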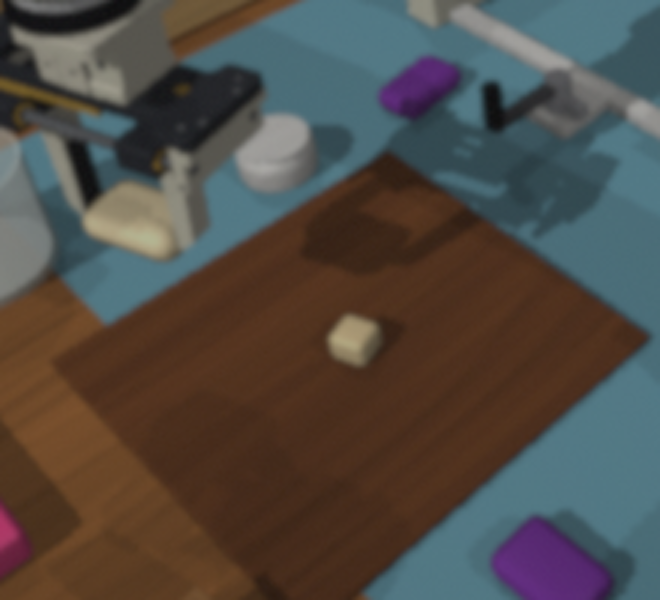

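```bash
python3 -m pendant '-1 1.4 0 0 6.5;-1.7 2.4 0 0 6.5;-2.3 3.2 0 0 6.5;-2.5 3.5 0 0 6.5;-2.5 3.5 0 0 6.5;-2.5 3.5 0 0 6.5;-2.5 3.5 0 0 6.5;-2.5 3.5 0 0 6.5;-2.5 3.5 0 0 6.5;-2.2 3 0 0 6.5;-1.4 2 0 0 6.5;-0.7 1 0 0 6.5;0 0 0 9 6.5;0 0 0 8 6.5;0 0 0 0 6.5'
python3 -c "from h import *;go(.490,-.0881,.085,2.7);tilt()"
```

```text
time_s: 69.1
eef_pos: [0.4804, -0.0662, 0.1059]
tcp_rot: [-0.015, 0.999, 0.024, -0.016]
force: [0.0, 0.3, -1.1]
opening: 0.771
pos [ 0.4804 -0.0662  0.1059] yaw 2.7 op_mm 71.7 F [ 0.   0.3 -1.1] t 69.1
tool cm [0.92 2.3  1.99] turn 0.0 q7 -0.52
toolz xy [-0.0335  0.0293] pos [ 0.4804 -0.0662  0.1059]
```

```bash
python3 -m pendant '0.5 1.2 0 0 6.5;0.4 1.1 0 0 6.5;0 0 1 0 6.5;0 0 0.9 0 6.5;0 0 0 0 6.5'
python3 -c "from h import *;go(.490,-.0881,.061,2.7);tilt()"
```

```text
time_s: 69.72
eef_pos: [0.4902, -0.0896, 0.0836]
tcp_rot: [-0.016, 0.999, 0.027, -0.017]
force: [-0.0, 0.1, -1.4]
opening: 0.773
pos [ 0.4902 -0.0896  0.0836] yaw 3.1 op_mm 71.9 F [-0.   0.1 -1.4] t 69.7
tool cm [ 0.07 -0.08  2.26] turn 0.4 q7 -0.5
toolz xy [-0.0347  0.0302] pos [ 0.4902 -0.0896  0.0836]
```

```bash
python3 -m pendant '0.05 0 0.8 0.4 6.5;0 0 0.8 0 6.5;0 0 0.5 0 6.5;0 0 0 0 6.5'
python3 -c "from h import *;go(.490,-.0881,.0595,2.7);tilt()"
```

```text
time_s: 70.22
eef_pos: [0.4898, -0.0881, 0.061]
tcp_rot: [-0.016, 0.999, 0.024, -0.017]
force: [0.7, -0.1, -0.8]
opening: 0.771
pos [ 0.4898 -0.0881  0.061 ] yaw 2.8 op_mm 71.7 F [ 0.7 -0.1 -0.8] t 70.2
tool cm [0.03 0.01 0.15] turn 0.1 q7 -0.55
toolz xy [-0.0352  0.0305] pos [ 0.4898 -0.0881  0.061 ]
```

```bash
python3 -m pendant '0 0 0.1 0 6.5;0 0 0 0 6.5'
python3 -m pendant '0 0 0.1 0 6.5;0 0 0 0 6.5'
python3 -c "from h import *;go(.490,-.0881,.0595,2.7);tilt()"
```

```text
time_s: 70.47
eef_pos: [0.4899, -0.088, 0.0601]
tcp_rot: [-0.016, 0.999, 0.024, -0.017]
force: [0.1, -0.2, -0.8]
opening: 0.773
time_s: 70.72
eef_pos: [0.4902, -0.088, 0.06]
tcp_rot: [-0.015, 0.999, 0.024, -0.016]
force: [0.0, 0.4, -0.4]
opening: 0.772
pos [ 0.4902 -0.088   0.06  ] yaw 2.8 op_mm 71.8 F [ 0.   0.4 -0.4] t 70.7
tool cm [-0.02  0.01  0.05] turn 0.1 q7 -0.55
toolz xy [-0.0335  0.0298] pos [ 0.4902 -0.088   0.06  ]
```

Contact. Release and lift, then re-seat the third bar (4 mm off-centre) if the picture confirms it.

```bash
python3 -m pendant '0 0 0 0 7.4;0 0 0 0 7.8;0 0 0 0 8.2;0 0 0 0 9.3;0 0 0 0 9.3;0 0 -1.5 0 9.3;0 0 -2.5 0 9.3;0 0 -3 0 9.3;0 0 -3 0 9.3;0 0 0 0 9.3'
python3 -m pendant '0 -3 0 0 9.3;0 -5 0 0 9.3;0 -5 0 0 9.3;0 -5 0 0 9.3;0 -5 0 0 9.3;0 -3 0 0 9.3;0 0 0 0 9.3'
python3 - <<'E'
from h import *
go(.409,-.21,.15,2.7);tilt()
c=cap('top','t21');cv2.imwrite('pics/t21c.png',cv2.resize(c['image'][160:260,235:385,::-1],None,fx=5,fy=5,interpolation=cv2.INTER_CUBIC))
s=cap('side','s21');cv2.imwrite('pics/s21c.png',cv2.resize(s['image'][120:260,210:400,::-1],None,fx=4,fy=4,interpolation=cv2.INTER_CUBIC))
E
```

```text
time_s: 71.97
eef_pos: [0.4937, -0.0905, 0.1663]
tcp_rot: [-0.016, 0.999, 0.025, -0.016]
force: [0.2, -0.3, -0.6]
opening: 1.006
time_s: 72.85
eef_pos: [0.4793, 0.1751, 0.1736]
tcp_rot: [-0.016, 0.999, 0.023, -0.018]
force: [-0.2, -0.4, -0.4]
opening: 1.001
pos [0.4793 0.1751 0.1736] yaw 2.6 op_mm 93.1 F [-0.2 -0.4 -0.4] t 72.8
tool cm [-8.72 38.21  1.45] turn -0.1 q7 -0.87
toolz xy [-0.0359  0.0302] pos [0.4793 0.1751 0.1736]
```

View pics/t21c.png

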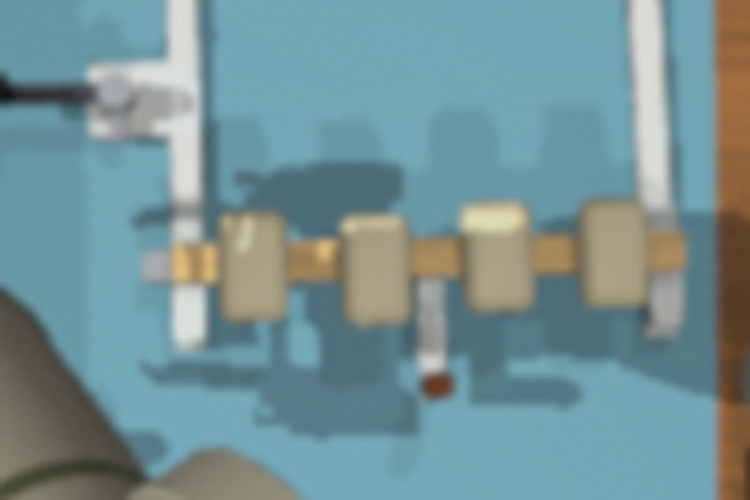

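View pics/s21c.png

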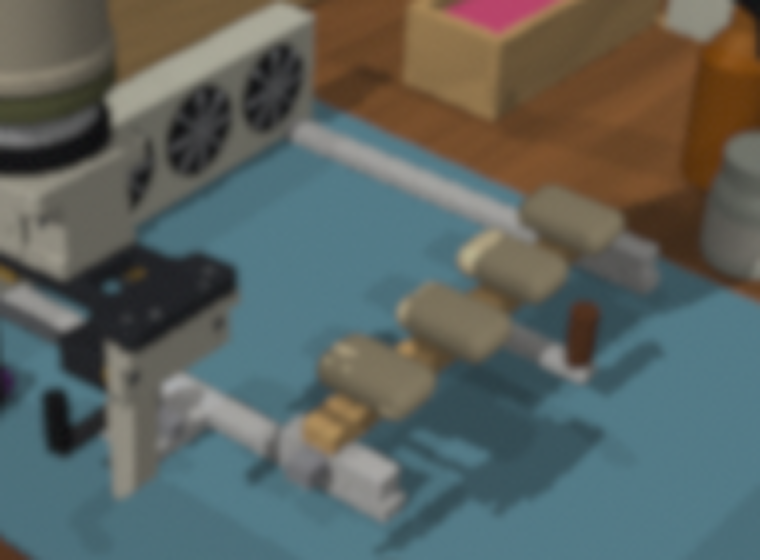

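All four bars lie flat across the rail, evenly spaced (crop top: 253, 376, 498, 613). Offsets from the rail are within about 4 mm, so balance is safe. Now grip the carriage knob.

```bash
python3 -m pendant '-0.5 2 0 0 3.5;-0.8 3.5 0 0 3.5;-1 4.5 0 0 3.5;-1 4.5 0 0 3.5;-1 4.5 0 0 3.5;-1 4.5 0 0 3.5;-1 4.5 0 0 3.5;-0.8 4 0 0 3.5;-0.6 3 0 0 3.5;-0.4 2 0 0 3.5;0 0.7 0 0 3.5;0 0 0 0 3.5'
python3 -c "from h import *;go(.412,-.211,.12,2.7);tilt()"
```

```text
time_s: 74.45
eef_pos: [0.399, -0.2371, 0.1624]
tcp_rot: [-0.013, 1.0, 0.007, -0.023]
force: [-1.1, 0.0, 0.2]
opening: 0.378
pos [ 0.399  -0.2371  0.1624] yaw 0.8 op_mm 35.1 F [-1.1  0.   0.2] t 74.5
tool cm [ 1.53 -2.48  4.24] turn -1.9 q7 -0.1
toolz xy [-0.0457  0.025 ] pos [ 0.399  -0.2371  0.1624]
```

```bash
python3 -m pendant '0.7 -1.2 1 -1.9 3.5;0.6 -1.1 1.5 0 3.5;0 0 1 0 3.5;0 0 0 0 3.5'
python3 - <<'E'
from h import *
go(.412,-.211,.068,2.7);tilt()
s=cap('side','s22');cv2.imwrite('pics/s22c.png',cv2.resize(s['image'][120:260,260:400,::-1],None,fx=4.2,fy=4.2,interpolation=cv2.INTER_CUBIC))
p=state()['eef_pos'];print((proj(s,[p,[.412,-.211,.087]])-[260,120])*4.2)
h=cv2.cvtColor(s['image'],cv2.COLOR_RGB2HSV);k=cv2.inRange(h[185:218,340:375],(0,80,20),(14,255,120));ys,xs=np.where(k);print(len(xs),xs.mean()+340,ys.min()+185,ys.max()+185)
top=ys<ys.min()+3;print('knob top',onz(s,[(xs[top].mean()+340,ys.min()+185+1.5)],.087))
E
```

```text
time_s: 74.95
eef_pos: [0.4111, -0.2076, 0.1255]
tcp_rot: [-0.014, 0.999, 0.028, -0.022]
force: [1.3, -1.4, 0.1]
opening: 0.376
pos [ 0.4111 -0.2076  0.1255] yaw 3.3 op_mm 35.0 F [ 1.3 -1.4  0.1] t 75.0
tool cm [0.33 0.51 5.73] turn 0.6 q7 -0.19
toolz xy [-0.0454  0.0261] pos [ 0.4111 -0.2076  0.1255]
[[409.64726213 274.95368338]
 [404.28301226 324.17276309]]
77 354.8831168831169 196 210
knob top [[ 0.41264577 -0.20850274  0.087     ]]
```

View pics/s22c.png

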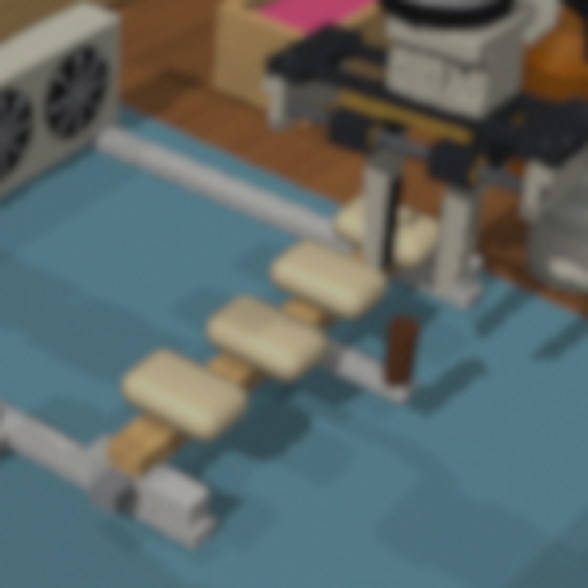

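The knob is confirmed at (0.4126, -0.209), with the jaws just above it. Descend.

```bash
python3 -m pendant '0.1 0.2 1.2 0.5 3.5;0.1 0 1.2 0 3.5;0 0 0 0 3.5'
python3 -c "from h import *;go(.4125,-.2105,.068,2.7)"
```

```text
time_s: 75.38
eef_pos: [0.4125, -0.2096, 0.1004]
tcp_rot: [-0.013, 0.999, 0.023, -0.022]
force: [-0.3, 0.1, -0.0]
opening: 0.381
pos [ 0.4125 -0.2096  0.1004] yaw 2.7 op_mm 35.4 F [-0.3  0.1 -0. ] t 75.4
tool cm [0.13 0.18 3.24] turn -0.0 q7 -0.25
```

```bash
python3 -m pendant '0.1 0.1 1.1 0 3.5;0.1 0.1 1.1 0 3.5;0 0 1 0 3.5;0 0 0 0 3.5'
python3 -c "from h import *;go(.4125,-.2105,.068,2.7)"
python3 -m pendant '0 0 0 0 1.5;0 0 0 0 1.5;0 0 0 0 1.5;0 0 0 0 1.5' 25
python3 -c "from h import *;go(.4125,-.2105,.068,2.7)"
```

```text
time_s: 75.88
eef_pos: [0.4131, -0.211, 0.0659]
tcp_rot: [-0.013, 0.999, 0.023, -0.022]
force: [0.8, 0.3, 1.0]
opening: 0.372
pos [ 0.4131 -0.211   0.0659] yaw 2.7 op_mm 34.6 F [0.8 0.3 1. ] t 75.9
tool cm [-0.07 -0.06 -0.21] turn -0.0 q7 -0.32
time_s: 76.38
eef_pos: [0.4135, -0.2109, 0.066]
tcp_rot: [-0.013, 0.999, 0.023, -0.021]
force: [0.5, 0.9, -5.5]
opening: 0.211
pos [ 0.4135 -0.2109  0.066 ] yaw 2.7 op_mm 19.6 F [ 0.5  0.9 -5.5] t 76.4
tool cm [-0.11 -0.05 -0.19] turn -0.0 q7 -0.32
```

Gripped at 19.6 mm. Push home smoothly.

```bash
python3 -m pendant '0.2 0 0 0 1.5;0.4 0 0 0 1.5;0.6 0 0 0 1.5;0.7 0 0 0 1.5;0.7 0 0 0 1.5;0.7 0 0 0 1.5;0.7 0 0 0 1.5;0.7 0 0 0 1.5;0.7 0 0 0 1.5;0.7 0 0 0 1.5'
python3 -c "from h import *;go(.5473,-.2049,.068,2.7);tilt()"
```

```text
time_s: 77.62
eef_pos: [0.4795, -0.2078, 0.0659]
tcp_rot: [-0.012, 0.999, 0.023, -0.021]
force: [-3.2, 0.0, 5.5]
opening: 0.212
pos [ 0.4795 -0.2078  0.0659] yaw 2.7 op_mm 19.7 F [-3.2  0.   5.5] t 77.6
tool cm [ 6.77  0.02 -0.48] turn -0.0 q7 -0.31
toolz xy [-0.0419  0.023 ] pos [ 0.4795 -0.2078  0.0659]
```

```bash
python3 -m pendant '0.6 0 0 0 1.5;0.7 0 0 0 1.5;0.7 0 0 0 1.5;0.7 0 0 0 1.5;0.7 0 0 0 1.5;0.7 0 0 0 1.5;0.7 0 0 0 1.5;0.6 0 0 0 1.5;0.4 0 0 0 1.5;0.3 0 0 0 1.5'
python3 -c "from h import *;go(.5473,-.2049,.068,2.7);tilt()"
python3 -m pendant '0.3 0 0 0 1.5;0.3 0 0 0 1.5'
python3 -c "from h import *;go(.5473,-.2049,.068,2.7)"
```

```text
time_s: 78.88
eef_pos: [0.5474, -0.2045, 0.066]
tcp_rot: [-0.011, 0.999, 0.023, -0.019]
force: [-2.6, -0.7, 4.7]
opening: 0.207
pos [ 0.5474 -0.2045  0.066 ] yaw 2.7 op_mm 19.2 F [-2.6 -0.7  4.7] t 78.9
tool cm [-0.02  0.03 -0.2 ] turn 0.0 q7 -0.29
toolz xy [-0.038  0.021] pos [ 0.5474 -0.2045  0.066 ]
time_s: 79.12
eef_pos: [0.549, -0.2045, 0.0659]
tcp_rot: [-0.01, 0.999, 0.023, -0.023]
force: [-15.0, 0.8, 17.3]
opening: 0.211
pos [ 0.549  -0.2045  0.0659] yaw 2.7 op_mm 19.6 F [-15.    0.8  17.3] t 79.1
tool cm [-0.18  0.03 -0.21] turn -0.0 q7 -0.29
```

Home stop reached (15 N at x=0.549). Release, lift and look.

```bash
python3 -m pendant '0 0 0 0 3.2;0 0 0 0 3.2;0 0 0 0 3.2;0 0 -1.5 0 3.2;0 0 -2.5 0 3.2;0 0 -3 0 3.2;0 0 -3 0 3.2;0 -2 0 0 3.2;0 -4 0 0 4;0 -5 0 0 5;0 -6 0 0 5;0 -6 0 0 5;0 -3 0 0 5;0 0 0 0 5'
python3 - <<'E'
from h import *
go(.6037,.0791,.12,1.6);tilt()
c=cap('top','t23');cv2.imwrite('pics/t23c.png',cv2.resize(c['image'][100:250,225:385,::-1],None,fx=5,fy=4,interpolation=cv2.INTER_CUBIC))
s=cap('side','s23');cv2.imwrite('pics/s23c.png',cv2.resize(s['image'][90:260,180:380,::-1],None,fx=3.8,fy=3.5,interpolation=cv2.INTER_CUBIC))
E
```

```text
time_s: 80.88
eef_pos: [0.5407, 0.0665, 0.1775]
tcp_rot: [-0.012, 0.999, 0.024, -0.022]
force: [-0.2, -0.4, -0.2]
opening: 0.543
pos [0.5407 0.0665 0.1775] yaw 2.8 op_mm 50.5 F [-0.2 -0.4 -0.2] t 80.9
tool cm [ 6.6  -0.8   5.49] turn 1.2 q7 -0.63
toolz xy [-0.0444  0.0234] pos [0.5407 0.0665 0.1775]
```

View pics/t23c.png

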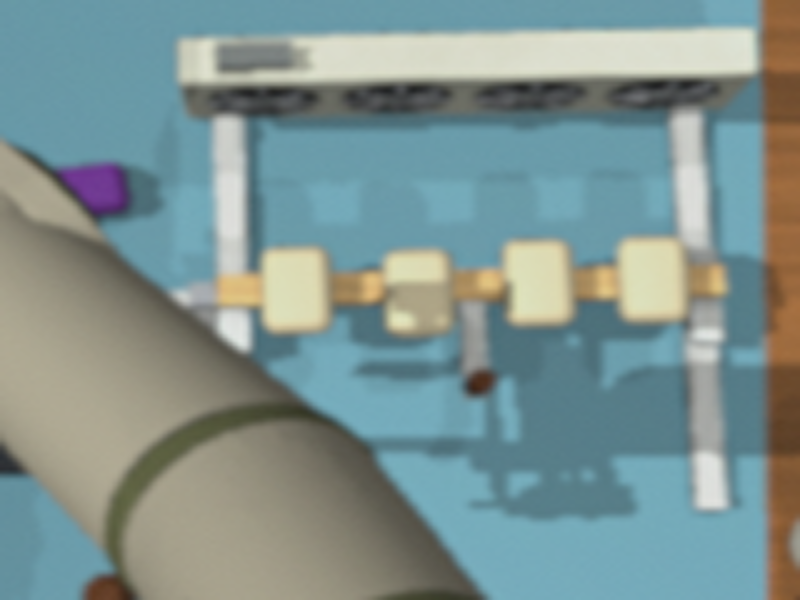

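View pics/s23c.png

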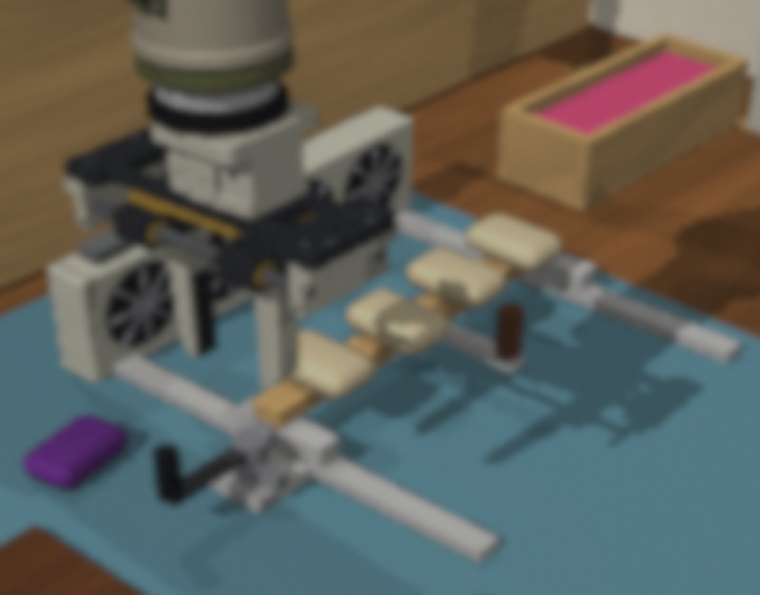

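The carriage is home and all four bars sit flat across the rail. The lever is still at left (crop 168,470). Now grip the lever knob.

```bash
python3 -m pendant '2 -0.3 0 0 5;3 -0.5 0 0 5;1.5 0 0 0 5;0 0 1.5 0 5;0 0 2 0 5;0 0 1.5 0 5;0 0 0 0 5'
python3 - <<'E'
from h import *
go(.6037,.0791,.067,2.7);tilt()
s=dict(np.load('pics/s23.npz'));h=cv2.cvtColor(s['image'],cv2.COLOR_RGB2HSV)
x0,y0=215,212;g=h[y0:y0+28,x0:x0+20];k=(g[...,2]<45);ys,xs=np.where(k);print(len(xs),xs.min()+x0,xs.max()+x0,ys.min()+y0)
t=ys<ys.min()+3;print('lever knob top',onz(s,[(xs[t].mean()+x0,ys.min()+y0+1.5)],.082))
E
```

```text
time_s: 81.85
eef_pos: [0.6003, 0.0657, 0.1187]
tcp_rot: [-0.009, 0.999, 0.018, -0.026]
force: [-0.5, -0.6, -0.5]
opening: 0.535
pos [0.6003 0.0657 0.1187] yaw 2.1 op_mm 49.8 F [-0.5 -0.6 -0.5] t 81.8
tool cm [ 0.65 -1.23  5.17] turn -0.6 q7 -0.66
toolz xy [-0.0518  0.0173] pos [0.6003 0.0657 0.1187]
96 222 234 218
lever knob top [[0.59790214 0.07928254 0.082     ]]
```

```bash
python3 -m pendant '0.3 -1.2 0 0 5;0.1 0 1.3 0 5;0 0 1.3 0 5;0 0 0 0 5'
python3 -c "from h import *;go(.602,.079,.067,2.7);tilt()"
```

```text
time_s: 82.35
eef_pos: [0.6028, 0.0797, 0.092]
tcp_rot: [-0.009, 0.999, 0.018, -0.025]
force: [-0.1, 0.6, -0.0]
opening: 0.538
pos [0.6028 0.0797 0.092 ] yaw 2.1 op_mm 50.1 F [-0.1  0.6 -0. ] t 82.3
tool cm [0.04 0.11 2.5 ] turn -0.6 q7 -0.71
toolz xy [-0.0505  0.0176] pos [0.6028 0.0797 0.092 ]
```

```bash
python3 -m pendant '0.1 0 0.9 -0.6 5;0 0.1 0.9 0 5;0 0 0.7 0 5;0 0 0 0 5'
python3 -c "from h import *;go(.602,.079,.067,2.7);tilt()"
python3 -m pendant '0 0 0 0 2.5;0 0 0 0 2.5;0 0 0 0 1;0 0 0 0 1;0 0 0 0 1' 15
python3 -c "from h import *;go(.602,.079,.067,2.7);tilt()"
```

```text
time_s: 82.85
eef_pos: [0.6026, 0.0787, 0.065]
tcp_rot: [-0.009, 0.999, 0.023, -0.025]
force: [-0.4, 0.2, -0.5]
opening: 0.537
pos [0.6026 0.0787 0.065 ] yaw 2.7 op_mm 50.0 F [-0.4  0.2 -0.5] t 82.8
tool cm [-0.07 -0.03 -0.19] turn 0.0 q7 -0.72
toolz xy [-0.0507  0.0174] pos [0.6026 0.0787 0.065 ]
time_s: 83.48
eef_pos: [0.6026, 0.0788, 0.0657]
tcp_rot: [-0.009, 0.999, 0.023, -0.025]
force: [-0.2, -0.2, -1.7]
opening: 0.191
pos [0.6026 0.0788 0.0657] yaw 2.7 op_mm 17.8 F [-0.2 -0.2 -1.7] t 83.5
tool cm [-0.07 -0.02 -0.12] turn 0.0 q7 -0.72
toolz xy [-0.0502  0.0174] pos [0.6026 0.0788 0.0657]
```

```bash
sed -i 's/^PIV=.*/PIV=np.array([.6054,.0038])/' h.py
python3 -m pendant '-1.3 0.11 0 -10 1;-1.3 0.11 0 -10 1'
python3 -c "from h import *;go(.53,.0005,.067,92.7);lever()"
python3 -m pendant '-1.3 0.11 0 -10 1;-1.3 0.11 0 -10 1'
python3 -c "from h import *;go(.53,.0005,.067,92.7);lever()"
```

```text
time_s: 83.72
eef_pos: [0.5769, 0.073, 0.066]
tcp_rot: [-0.013, 0.979, 0.201, -0.023]
force: [0.0, -1.5, -8.4]
opening: 0.186
pos [0.5769 0.073  0.066 ] yaw 23.2 op_mm 17.3 F [ 0.  -1.5 -8.4] t 83.7
tool cm [-7.17  4.82  0.01] turn -69.5 q7 -0.47
lever deg 70.3 r mm 74.9
time_s: 83.98
eef_pos: [0.5538, 0.0583, 0.066]
tcp_rot: [-0.017, 0.927, 0.373, -0.021]
force: [1.6, -0.7, -5.4]
opening: 0.19
pos [0.5538 0.0583 0.066 ] yaw 43.9 op_mm 17.7 F [ 1.6 -0.7 -5.4] t 84.0
tool cm [-5.72  2.51 -0.07] turn -48.8 q7 -0.19
lever deg 49.2 r mm 75.1
```

```bash
python3 -m pendant '-1.3 0.11 0 -10 1;-1.3 0.11 0 -10 1'
python3 -c "from h import *;go(.53,.0005,.067,92.7);lever()"
python3 -m pendant '-1.3 0.11 0 -10 1;-1.3 0.11 0 -10 1'
python3 -c "from h import *;go(.53,.0005,.067,92.7);lever()"
```

```text
time_s: 84.22
eef_pos: [0.5377, 0.0367, 0.066]
tcp_rot: [-0.021, 0.845, 0.534, -0.018]
force: [0.7, 0.8, -4.2]
opening: 0.187
pos [0.5377 0.0367 0.066 ] yaw 64.6 op_mm 17.4 F [ 0.7  0.8 -4.2] t 84.2
tool cm [-3.6   0.86 -0.12] turn -28.1 q7 0.12
lever deg 28.6 r mm 75.3
time_s: 84.48
eef_pos: [0.5301, 0.0112, 0.0659]
tcp_rot: [-0.024, 0.735, 0.677, -0.014]
force: [0.2, 0.1, -0.3]
opening: 0.189
pos [0.5301 0.0112 0.0659] yaw 85.3 op_mm 17.6 F [ 0.2  0.1 -0.3] t 84.5
tool cm [-1.06  0.07 -0.13] turn -7.4 q7 0.46
lever deg 8.3 r mm 75.7
```

```bash
python3 -m pendant '-0.7 0.04 0 -5 1;-0.4 0.02 0 -2.4 1;-0.3 0 0 0 1'
python3 -c "from h import *;go(.53,.0005,.067,92.7);lever()"
```

```text
time_s: 84.85
eef_pos: [0.5297, -0.0018, 0.0658]
tcp_rot: [-0.027, 0.688, 0.725, -0.01]
force: [-1.5, 10.6, -4.4]
opening: 0.186
pos [ 0.5297 -0.0018  0.0658] yaw 93.0 op_mm 17.3 F [-1.5 10.6 -4.4] t 84.8
tool cm [ 0.23  0.04 -0.11] turn 0.3 q7 0.6
lever deg -1.5 r mm 75.9
```

```bash
python3 -m pendant '-0.4 0 0 0 1;-0.4 0 0 0 1'
python3 -c "from h import *;go(.53,.0005,.067,92.7);lever()"
python3 -m pendant '0 0 0 0 3.5;0 0 0 0 3.5;0 0 0 0 3.5;0 0 -1.5 0 3.5;0 0 -2.5 0 3.5;0 0 -3 0 3.5;0 0 -3 0 3.5;0 0 -3 0 3.5;0 0 0 0 3.5'
python3 -m pendant '2 -2 0 0 3.5;3 -3 0 0 3.5;4 -3 0 0 3.5;4 0 0 0 3.5;4 0 0 0 3.5;4 0 0 0 3.5;3 0 0 0 3.5;0 0 0 0 3.5'
python3 - <<'E'
from h import *
go(0.5,.2,.2,90)
c=cap('top','t24');cv2.imwrite('pics/t24c.png',cv2.resize(c['image'][100:250,225:385,::-1],None,fx=5,fy=4,interpolation=cv2.INTER_CUBIC))
s=cap('side','s24');cv2.imwrite('pics/s24c.png',cv2.resize(s['image'][120:260,200:380,::-1],None,fx=4.2,fy=4.2,interpolation=cv2.INTER_CUBIC))
E
```

```text
time_s: 85.1
eef_pos: [0.5297, -0.0019, 0.0659]
tcp_rot: [-0.031, 0.687, 0.726, -0.005]
force: [-1.6, 14.1, -8.7]
opening: 0.186
pos [ 0.5297 -0.0019  0.0659] yaw 93.2 op_mm 17.3 F [-1.6 14.1 -8.7] t 85.1
tool cm [ 0.24  0.04 -0.1 ] turn 0.5 q7 0.61
lever deg -1.6 r mm 75.9
time_s: 86.22
eef_pos: [0.5373, -0.0068, 0.2047]
tcp_rot: [-0.03, 0.688, 0.725, -0.005]
force: [-0.2, 0.2, -0.7]
opening: 0.377
time_s: 87.22
eef_pos: [0.4408, 0.2319, 0.2159]
tcp_rot: [-0.029, 0.689, 0.724, -0.007]
force: [-0.1, -0.1, -0.2]
opening: 0.372
pos [0.4408 0.2319 0.2159] yaw 92.7 op_mm 34.6 F [-0.1 -0.1 -0.2] t 87.2
tool cm [-3.52  5.83  1.18] turn 2.7 q7 0.38
```

View pics/t24.png

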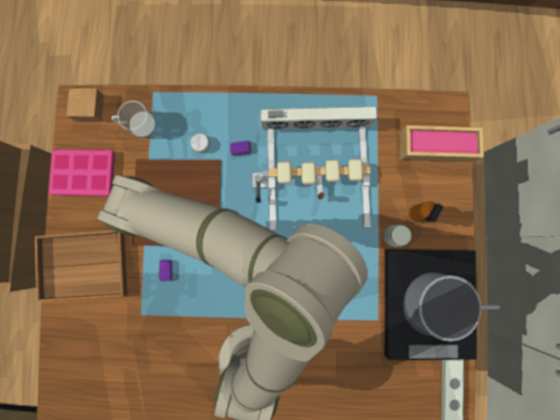

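View pics/s24c.png

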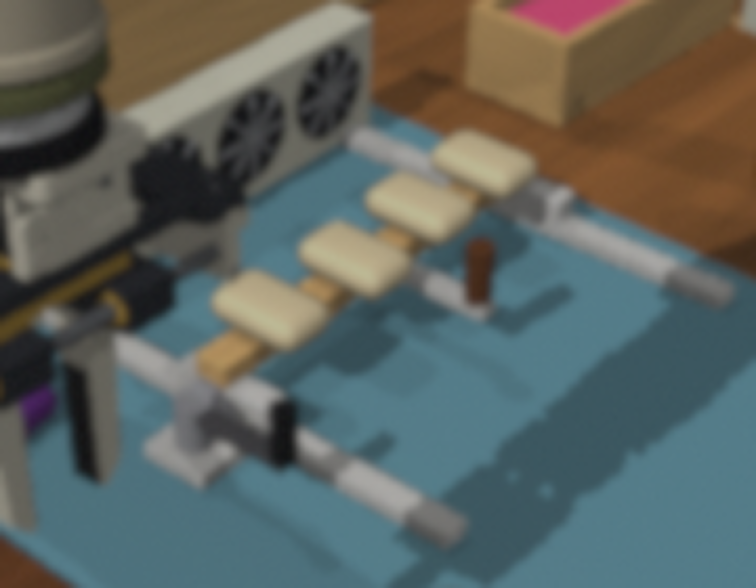

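Everything looks right: lever towards the robot, carriage home, four bars flat. One numeric comparison with the start picture before handing in.

Run:
```python
from h import *
S={t:dict(np.load(f'pics/{t}.npz')) for t in('side0','s24','top0','t24')}
def cen(t,x0,y0,x1,y1,lo,hi):
    h=cv2.cvtColor(S[t]['image'],cv2.COLOR_RGB2HSV)[y0:y1,x0:x1];M=cv2.moments(cv2.inRange(h,lo,hi),True);return round(M['m10']/M['m00']+x0,1),round(M['m01']/M['m00']+y0,1),M['m00']
for t in('side0','s24'): print(t,'cknob',cen(t,305,172,325,196,(0,80,20),(14,255,120)),'lknob',cen(t,255,210,275,234,(0,0,0),(180,255,40)),'stamp',cen(t,295,255,320,290,(0,80,20),(14,255,120)))
for t in('top0','t24'): print(t,'cknob',cen(t,312,186,330,202,(0,80,20),(14,255,120)),'lknob',cen(t,250,188,262,206,(0,0,0),(180,255,40)))
for b in bars(S['s24'],.064):
    if .5<b[1][0]<.75 and b[1][1]<.1: print(*b)
for b in bars(S['t24'],.064):
    if .5<b[1][0]<.75 and b[1][1]<.1: print(*b)
```

```text
side0 cknob (313.7, 183.8, 61.0) lknob (264.7, 224.6, 75.0) stamp (306.4, 274.6, 221.0)
s24 cknob (313.7, 183.7, 64.0) lknob (267.0, 223.2, 62.0) stamp (306.3, 274.7, 220.0)
top0 cknob (320.4, 195.2, 16.0) lknob (255.6, 199.3, 7.0)
t24 cknob (320.4, 195.2, 16.0) lknob (257.6, 199.3, 7.0)
[253. 204.] [ 0.6089 -0.028 ] [23. 37.] 94.0
[265. 192.] [ 0.6261 -0.0896] [66. 68.] 8.0
[284. 180.] [ 0.6256 -0.1674] [66. 68.] 102.2
[300. 168.] [ 0.6344 -0.2436] [60. 67.] 10.5
[314. 158.] [ 0.6389 -0.3192] [54. 70.] 2.9
[406. 104.] [ 0.6358 -0.8751] [ 60. 169.] 120.2
[542.  17.] [ 0.728  -2.8085] [ 264. 1147.] 104.6
[280. 172.] [ 0.6222 -0.0683] [67. 72.] 91.1
[331. 171.] [ 0.6305 -0.2383] [ 72. 255.] 96.0
[444. 141.] [ 0.7432 -0.6236] [107. 271.] 89.9
```

```bash
python3 -c "
from rig import close_job;print(close_job())"
```

```text
the job is handed in; nothing more can be done
None
```

The job is done and handed in at about 87 s of the 210 s allowed. I freed the lever, drew the carriage fully out and laid all four cream bars across the rail. Then I slid the carriage home to its stop and swung the lever back until it stopped (14 N).

**What the last checks showed**
- **Carriage:** its knob is back at its starting pixel in both views.
- **Bars:** all four lie flat across the rail with roughly 30 mm between neighbours. The third bar placed is about 4 mm off the rail's centreline, well inside its 26 mm width.
- **Stamp:** unmoved.
- **Offcut:** hidden by the arm in the final pictures. It was unmoved in the last view after the fourth bar was lifted.
- **Other things left in place:** I saw no sign that any of them moved, but I did not measure them.

**What went wrong or disagreed**
- **Fingertip height:** the fingertips sat about level with the reported tool point, not 19 mm ahead of it. This cost me two missed grasps, on the lever and the first bar, and I corrected for it.
- **Tool tilt:** the tool tilted up to about 6° and I worked most of it back out.
- **Carriage creep:** the carriage moved in about 4 mm while I pressed the third bar down, and that left it off-centre.
- **Knocked bar:** one bar was shifted about 3 cm before I reached it, so I measured it again.
- **Lever position:** the lever knob ended about 5 mm further into lock than in the first picture.

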